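# Sort the machine keys into the kit tray and lock them in

## Task

Pack the spare-parts kit: sort all the loose steel keys on the bench by length and lay them flat in the tray row of their own length (short ones in the narrowest row, long ones in the widest), lying squarely across the row. When all are in, lower the yellow hold-down frame over both pins until it rests flat on the tray's end blocks, then swing the latch over the frame's end and press it fully home in its catch. Leave the other things on the bench where they stand.

Things in the scene. Friction and masses are not known exactly. Their poses are not given: they have to be found in the camera images.
- kit_tray: blue kit tray, 116 x 228 mm, fixed. Origin: centre of its underside, on the bench; x to its far side, y to its left end, z up. Floor 4 mm thick; row walls 4 mm thick, tops 9 mm above the bench. Rows from right (-y) to left: 37, 51, 65 mm wide. At each end a block, top 22 mm above the bench, with an upright pin; the left one also has the latch: hinge at the far side, forked catch at the near side
- row_short (a point): centre of the floor of the row for the 30 mm keys (37 mm wide in the tray's y, 104 mm long in its x, floor 4 mm above the bench); axes as the tray's. Keys lie across it, their length along the tray's y, next to one another along x
- row_middle (a point): centre of the floor of the row for the 44 mm keys (51 mm wide in the tray's y, 104 mm long in its x, floor 4 mm above the bench); axes as the tray's. Keys lie across it, their length along the tray's y, next to one another along x
- row_long (a point): centre of the floor of the row for the 58 mm keys (65 mm wide in the tray's y, 104 mm long in its x, floor 4 mm above the bench); axes as the tray's. Keys lie across it, their length along the tray's y, next to one another along x
- seat (a point): centre of the tray at the height (22 mm above the bench) where the underside of the frame rests when seated; axes as the tray's
- pin_left (a point): tip of the left pin (tray y = +94 mm), 43 mm above the bench; steel pin of 8 mm diameter, 21 mm tall, the upper 9 mm tapered
- pin_right (a point): tip of the right pin (tray y = -94 mm), 43 mm above the bench; steel pin of 8 mm diameter, 21 mm tall, the upper 9 mm tapered
- frame: loose yellow hold-down frame, 84 x 228 mm, 5 mm thick, 0.25 kg, with three windows, a 40 mm wide tongue at each end and a black grab bar on top. Origin: centre of its underside; y along its length, z up. Holes of 11 mm diameter at y = +94 and -94 mm for the tray's pins (fits either way round)
- frame_grip (a point): middle of the frame's grab bar, 42 mm above the frame's underside; the bar lies along the frame's y, 14 mm wide (x), 14 mm high, 80 mm long, on two posts 30 mm either side of its middle. A closed label printer 0.15 m high stands nearer the robot beside it, and a shelf 0.38 m above the bench to its right
- latch (a joint): angle of the steel latch bar on the tray's left end, rad: 0 = closed, lying level over the frame's tongue with its end in the catch; pi/2 = upright; 2.3 = fully open, leaning to the far side. It stays where it is left (stiff hinge, 0.045 N m), turning about the tray's y axis
- latch_pivot (a point): axis of the latch's hinge, 33.5 mm above the bench; the bar, 10 mm wide and 8 mm thick, points from here to the tray's -x when closed, at angle a to (-cos a, 0, sin a) in the tray's axes, and is 92 mm long
- latch_tip (a point): centre of the red thumb piece (18 x 12 x 10 mm) at the end of the latch bar, 83 mm from the pivot; upright it reaches about 125 mm above the bench
- key_short_a: loose plain dark steel machine key, a square bar 14 x 14 mm and 30 mm long (short of the three lengths), may be absent. Origin: its centre; y along its length
- key_short_b: loose plain dark steel machine key, a square bar 14 x 14 mm and 30 mm long (short of the three lengths), may be absent. Origin: its centre; y along its length
- key_middle_a: loose plain dark steel machine key, a square bar 14 x 14 mm and 44 mm long (middle of the three lengths), may be absent. Origin: its centre; y along its length
- key_middle_b: loose plain dark steel machine key, a square bar 14 x 14 mm and 44 mm long (middle of the three lengths), may be absent. Origin: its centre; y along its length
- key_long_a: loose plain dark steel machine key, a square bar 14 x 14 mm and 58 mm long (long of the three lengths), may be absent. Origin: its centre; y along its length
- key_long_b: loose plain dark steel machine key, a square bar 14 x 14 mm and 58 mm long (long of the three lengths), may be absent. Origin: its centre; y along its length
- black_tape: small roll of black tape lying flat, 53 mm diameter, 19 mm high, a bystander; origin: centre of its underside

How it is judged:
By the outcome, as a careful person would: the job done as asked, in the order asked, and still so for the second after the job is handed in, with the robot touching nothing.
Of key_short_a, key_short_b, key_middle_a, key_middle_b, key_long_a, key_long_b only 4 to 6 are there at a start; the rules pass over those that are not, and their reading is None.
At some moment in a run one of key_short_a, key_short_b, key_middle_a, key_middle_b, key_long_a, key_long_b, frame may be knocked a few centimetres aside while the robot is not near it.
It also fails if it takes over 200 s, if anything falls off the work surface, if the arm or the gripper's body presses on something with over 40 N, if the wrist force passes 120 N, or if a joint passes its speed limit or range.

## Robot

A 6-joint arm with a two-finger parallel gripper is mounted at the origin on the work surface; the furniture and walls round the work are solid. World frame = base frame: x ahead of the robot, y to its left, z up, the work surface at z = 0. Lengths are in mm, angles in degrees, forces in N, time in s.
With the tool pointing down it reaches from about 400 to 925 mm from the base axis. Payload 3.4 kg.
Tool frame: the origin (TCP) lies midway between the tips of the shut fingers; the grasp point (between the pads) lies 19 mm behind it (r.grasp_offset is the distance from the TCP to the grasp point, in mm); y points along the fingers, z is the direction in which the jaws open and shut, and the axes are right-handed (so a half turn about y gives the same grasp; the last joint's range is limited). The gripper opens to 85 mm and grips with 20 to 120 N. Pads are 22 mm wide; open, the fingers measure 114 mm over their backs; the gripper's body (76 mm by 85 mm) begins 54 mm behind the grasp point. The pads swing forward as they close: fully open they stand 13 mm farther back than shut.
Start: joints at [69.471, 17.578, 86.31, -0, 76.112, -4.211], TCP at [161.579, 551.836, 231.305] pointing down, gripper open.
Joint ranges: [-179.03, 179.03], [-60, 130.46], [8.19, 133.38], [-81.62, 261.62], [5.75, 156.47], [-153.77, 153.77]. Speed limits (degrees/s): [147.25, 147.25, 180, 180, 180, 180].

## Interface

Orientations are given as a 3x3 rotation matrix whose columns are the frame's x, y, z axes.
In Python, from bench import r, grab_frame, get_calibration, finish_job gives the robot as it stands.
- The arm moves only by the tool servo_tool, never from a script. Its argument "targets" is a list of rows, each an object of numbers: "tx", "ty", "tz": the shift along the world's x, y, z in m; "roll": the turn about the world's z in rad. In form: [{"tx": .., "ty": .., "tz": .., "roll": ..}, ...]. A call has 1 to 8 rows; each row shifts and turns the pose as measured when the row begins; what a row does not reach is not made up. A row lasts 1/8 s, in which the tool goes at most 62.5 mm and 10.7 degrees, less where a joint would pass 70% of its speed; a pose out of reach is approached as far as the arm can. A call with a gripper value outside its range is refused whole. "fingers" is the finger opening in m, from 0 to 0.0854, set as the call begins (left out, the last holds). The fingers move at their own pace and stop on an object; "squeeze" is the grip in N (left out, the last holds). Time passes only in rows, so rows that do not move let the fingers close. It gives the time, the measured TCP pose, the force and the opening at its end, in the units of the state.
- r.sense(): the state, without advancing time (a new reading comes with each control period).
- grab_frame(name): name is "side" or "top" or "wrist"; returns the picture (480x640x3 uint8, blue, green, red); there is no depth.
- get_calibration(name): a dict with "camera_matrix" (3x3 intrinsics, pixels), "k1" (the pictures are not rectified: a ray, as slopes to the right and down, at radius r is drawn at 1 + k1 r^2 times it, then the intrinsics apply), "world_from_camera" (4x4, takes a point from camera to world coordinates). Camera axes: x right, y up, looking along -z (the intrinsics and any distortion apply to the point x, -y, -z); pixel columns grow to the right and rows downward; lengths in mm; the calibration is good to about 2 mm. A picture is of the moment at which its call begins: read the wrist's pose just before it. get_calibration takes no time and is no camera call; for the wrist camera it gives the pose at the moment of the call.
- finish_job(): hands the job in, once; it reports no verdict.
The state is a dict: "time_s": time; "joints": joint angles; "dq": joint speeds; "joint_efforts": joint torques, N m; "ee_pos": TCP position; "ee_rot": TCP orientation; "force": force on the tool from outside, world axes, zero at the start; "ft_torque": the same for the moment, N m; "gripper_width": finger opening in mm.
Only numpy, scipy, OpenCV 4.12 (cv2) and the standard library are available. Lean on these libraries where they do the work, as an engineer would, in place of code of your own. Each camera call takes 0.05 s, during which the arm holds its last target.

## Working session

There is one attempt and no reset: what is moved stays moved. The work goes in short steps, Python scripts to look and compute and a tool call to move; the robot and the scene stay as the last step left them, time stands still between calls to the robot, and variables do not carry over. Pictures are saved under pics/ and viewed, and the job is handed in when it is done.

Besides the shell and the picture viewer there is one more tool, called after "Call:" as a command line: name --argument value ..., lists and objects as JSON in quotes. servo_tool: Moves the arm, as the interface text tells. Its arguments: {"type":"object","properties":{"targets":{"type":"array","items":{"type":"object","properties":{"tx":{"type":"number"},"ty":{"type":"number"},"tz":{"type":"number"},"roll":{"type":"number"}}}},"fingers":{"type":"number"},"squeeze":{"type":"number"}},"required":["targets"]}

```bash
ls; mkdir -p pics
cat > h.py <<'E'
import numpy as np, cv2
from bench import r, grab_frame, get_calibration
def ray(cal,u,v):
    K=np.array(cal["camera_matrix"],float);k1=cal["k1"];T=np.array(cal["world_from_camera"],float)
    p=cv2.undistortPoints(np.array([[[u,v]]],float),K,np.array([k1,0,0,0.]))[0,0]
    d=T[:3,:3]@np.array([p[0],-p[1],-1.]);return T[:3,3],d
def px2w(cal,u,v,z):
    o,d=ray(cal,u,v);return o+d*(z-o[2])/d[2]
def w2px(cal,P):
    K=np.array(cal["camera_matrix"],float);k1=cal["k1"];T=np.array(cal["world_from_camera"],float)
    c=T[:3,:3].T@(np.array(P,float)-T[:3,3]);x,y=c[0]/-c[2],-c[1]/-c[2];f=1+k1*(x*x+y*y)
    return K[0,0]*x*f+K[0,2],K[1,1]*y*f+K[1,2]
E
python3 - <<'E'
from h import *
for n in("side","top","wrist"):
    cal=get_calibration(n);print(n,np.round(cal["camera_matrix"],1).tolist(),cal["k1"],np.round(cal["world_from_camera"],3).tolist())
    cv2.imwrite(f"pics/{n}0.png",grab_frame(n))
s=r.sense();print(s)
E
```

```text
pics
side [[581.8, 0.0, 324.7], [0.0, 581.8, 240.1], [0.0, 0.0, 1.0]] -0.13531335241982134 [[-0.987, -0.078, 0.138, 597.589], [0.158, -0.421, 0.893, 1139.994], [-0.011, 0.904, 0.428, 582.926], [0.0, 0.0, 0.0, 1.0]]
top [[604.8, 0.0, 325.4], [0.0, 604.8, 237.6], [0.0, 0.0, 1.0]] -0.12038064537858499 [[-0.027, 0.996, -0.089, 303.981], [-1.0, -0.026, 0.015, 49.876], [0.013, 0.089, 0.996, 1413.592], [0.0, 0.0, 0.0, 1.0]]
wrist [[365.2, 0.0, 312.3], [0.0, 365.2, 241.0], [0.0, 0.0, 1.0]] -0.03415110166639658 [[0.28, -0.91, -0.306, 83.755], [0.96, 0.265, 0.091, 575.848], [-0.002, -0.319, 0.948, 373.343], [0.0, 0.0, 0.0, 1.0]]
{'time_s': 0.15, 'joints': array([ 6.94711981e+01,  1.76131407e+01,  8.63658799e+01,  1.58028375e-03,
        7.61118013e+01, -4.21088867e+00]), 'dq': array([ 0.01098145, -0.09071811, -0.1052112 , -0.0052292 , -0.02864892,
       -0.08785414]), 'joint_efforts': array([-3.63519348e-04, -4.57973242e+01, -2.52219754e+01,  1.97364106e-04,
        8.51737917e-03,  3.46395893e-05]), 'ee_pos': array([161.38042908, 551.33759306, 230.59078024]), 'ee_rot': array([[ 9.59715589e-01, -5.80948691e-04,  2.80972688e-01],
       [-2.80973252e-01, -1.47508830e-03,  9.59714466e-01],
       [-1.43085338e-04, -9.99998743e-01, -1.57889628e-03]]), 'force': array([-0.70609117, -0.42687378,  0.71321906]), 'ft_torque': array([ 0.01684375, -0.00045856,  0.01384481]), 'gripper_width': 85.50136919877454}
```

View pics/top0.png

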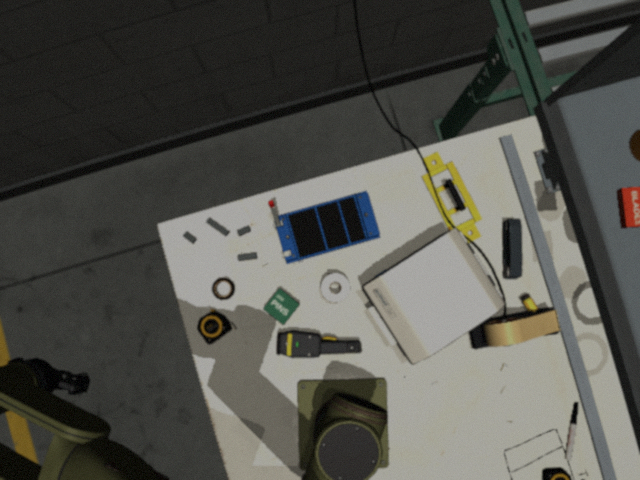

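View pics/side0.png

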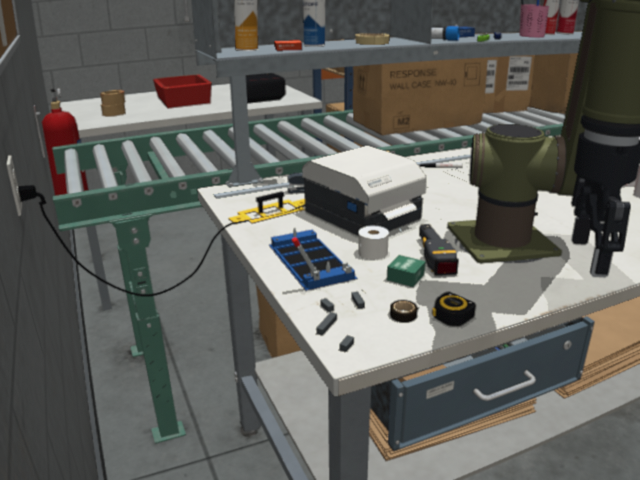

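View pics/wrist0.png

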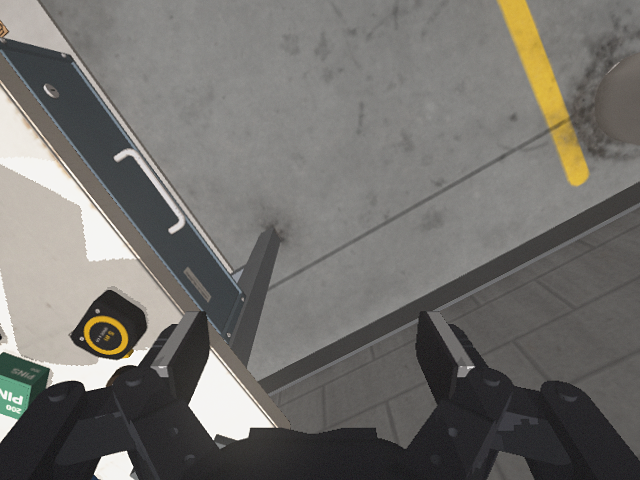

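Run:
```python
import cv2
a=cv2.imread("pics/top0.png");cv2.imwrite("pics/t1.png",cv2.resize(a[180:280,170:390][:, :],None,fx=3.6,fy=3.6,interpolation=cv2.INTER_CUBIC))
cv2.imwrite("pics/t2.png",cv2.resize(a[140:260,390:550],None,fx=5,fy=5,interpolation=cv2.INTER_CUBIC))
b=cv2.imread("pics/side0.png");cv2.imwrite("pics/s1.png",cv2.resize(b[180:370,220:380],None,fx=3.15,fy=3.15,interpolation=cv2.INTER_CUBIC))
```

```text
(no output)
```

View pics/t1.png

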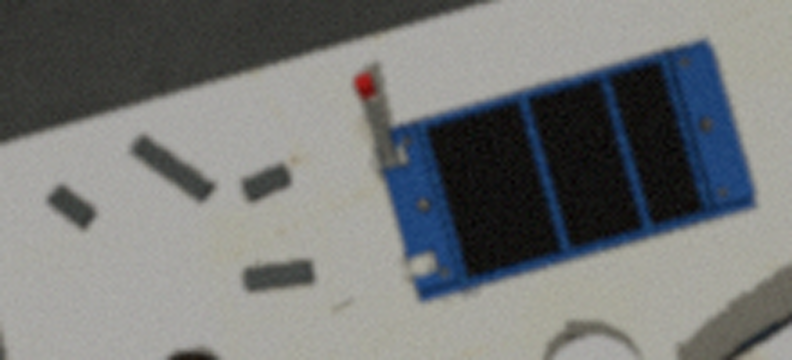

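View pics/t2.png

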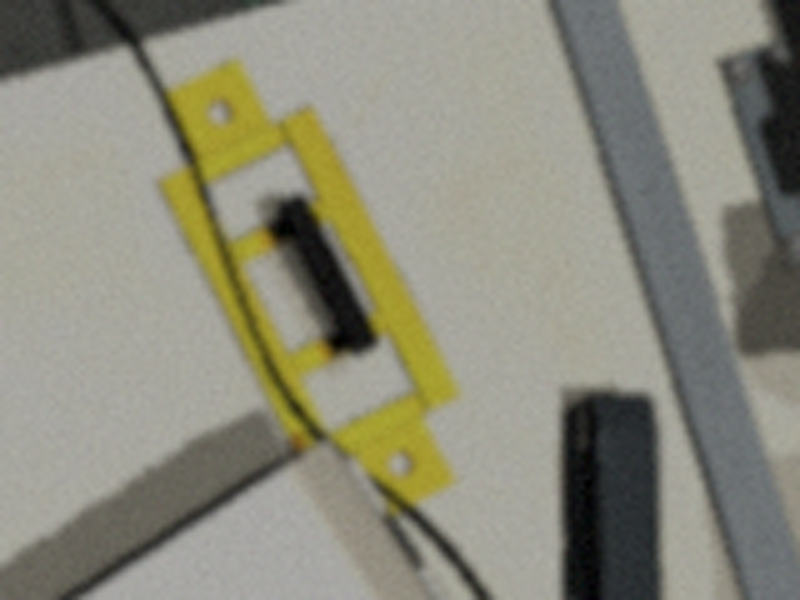

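View pics/s1.png

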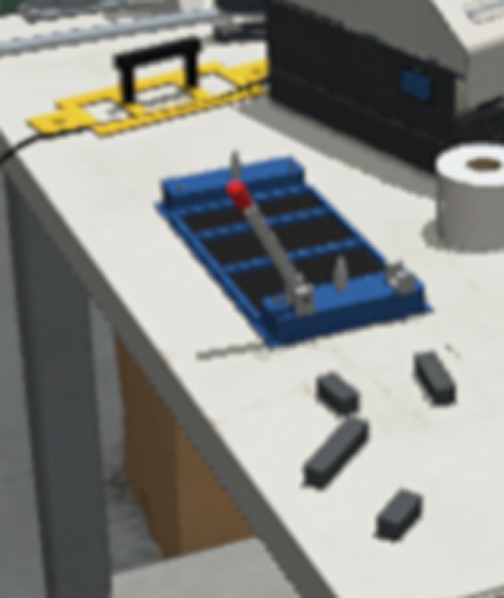

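Run:
```python
from h import *
c=get_calibration("top")
f=lambda u,v,z:px2w(c,170+u/3.6,180+v/3.6,z)[:2].round(1)
L,R=f(424,205,43),f(706,124,43);print("pins",L,R,np.linalg.norm(L-R),(L+R)/2, np.degrees(np.arctan2(*(L-R)[::-1])))
for n,p,q in(("A",(58,192),(86,221)),("B",(139,146),(206,192)),("C",(246,189),(287,174)),("D",(246,279),(312,270))):
  a,b=f(*p,14),f(*q,14);print(n,(a+b)/2,np.linalg.norm(a-b),np.degrees(np.arctan2(*(b-a)[::-1])))
g=lambda u,v,z:px2w(c,390+u/5,140+v/5,z)[:2].round(1)
a,b=g(220,112,5),g(401,461,5);print("frame",a,b,(a+b)/2,np.linalg.norm(a-b),np.degrees(np.arctan2(*(a-b)[::-1])))
print("bar",g(295,205,42+7),g(360,345,49), "printer corner",g(290,450,0), g(290,450,150))
print("edge table", f(0,140,0),f(490,0,0))
```

```text
pins [430.3 114.9] [477.3 -65.2] 186.13170068529436 [453.8   24.85] 104.62605408757223
A [437.95 344.45] 26.45940286552214 -136.83773679038782
B [460.65 278.75] 53.311349635888924 -125.68760098974327
C [450.85 217.75] 28.208154849262986 -71.17965936934499
D [390.45 210.65] 42.957886353962984 -83.71872420197607
frame [ 603.1 -235. ] [ 433.8 -313.8] [ 518.45 -274.4 ] 186.74027417780025 24.959432749898564
bar [ 549.5 -259. ] [ 483.7 -286. ] printer corner [ 440.9 -262. ] [ 426.3 -228.9]
edge table [484.4 394.9] [568.5  70.6]
```

Call:
servo_tool --targets '[{"tx":0.0325,"ty":-0.045,"tz":0.01,"roll":-0.13},{"tx":0.0325,"ty":-0.045,"tz":0.01,"roll":-0.13},{"tx":0.0325,"ty":-0.045,"tz":0.01,"roll":-0.13},{"tx":0.0325,"ty":-0.045,"tz":0.01,"roll":-0.13},{"tx":0.0325,"ty":-0.045,"tz":0.01,"roll":-0.13},{"tx":0.0325,"ty":-0.045,"tz":0.01,"roll":-0.13},{"tx":0.0325,"ty":-0.045,"tz":0.01,"roll":-0.13},{"tx":0.0325,"ty":-0.045,"tz":0.0,"roll":-0.13}]'

```text
time_s: 1.15
ee_pos: [425.0, 182.6, 300.4]
ee_rot: [[0.219, -0.002, 0.976], [-0.976, 0.0, 0.219], [-0.0, -1.0, -0.002]]
force: [1.1, 1.0, 0.5]
gripper_width: 85.2
```

```bash
cat >> h.py <<'E'
import json
def snap(name,tag):
    cal=get_calibration(name);im=grab_frame(name);cv2.imwrite(f"pics/{tag}.png",im)
    json.dump({k:np.array(v).tolist() for k,v in cal.items()},open(f"pics/{tag}.json","w"));return im,cal
def load(tag): return json.load(open(f"pics/{tag}.json"))
def state():
    s=r.sense();R=np.array(s["ee_rot"]);print("t",s["time_s"],"pos",np.round(s["ee_pos"],1),"zang",round(float(np.degrees(np.arctan2(R[1,2],R[0,2]))),2),"w",round(float(s["gripper_width"]),1),"F",np.round(s["force"],1))
E
python3 - <<'E'
from h import *
r.sense();state();snap("wrist","w1");state()
E
```

```text
t 1.15 pos [425.  182.6 300.4] zang 12.66 w 85.2 F [1.1 1.  0.5]
t 1.2 pos [429.1 176.8 300. ] zang 12.17 w 85.2 F [ 3.7 -3.7  0. ]
```

View pics/w1.png

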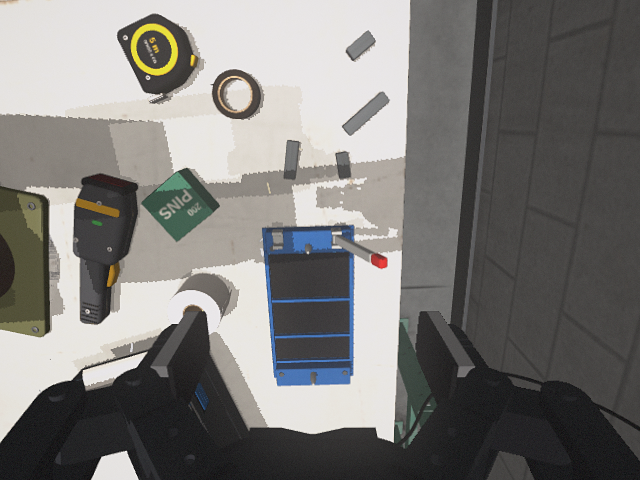

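Run:
```python
from h import *
state();im,c=snap("wrist","w2");state()
cv2.imwrite("pics/w2a.png",cv2.resize(im[20:190,260:400],None,fx=3.5,fy=3.5,interpolation=cv2.INTER_CUBIC))
cv2.imwrite("pics/w2b.png",cv2.resize(im[215:395,250:400],None,fx=3.3,fy=3.3,interpolation=cv2.INTER_CUBIC))
```

```text
t 1.2 pos [429.1 176.8 300. ] zang 12.17 w 85.2 F [ 3.7 -3.7  0. ]
t 1.25 pos [426.8 179.7 299.6] zang 12.42 w 85.2 F [ 0.3  1.  -0.5]
```

View pics/w2a.png

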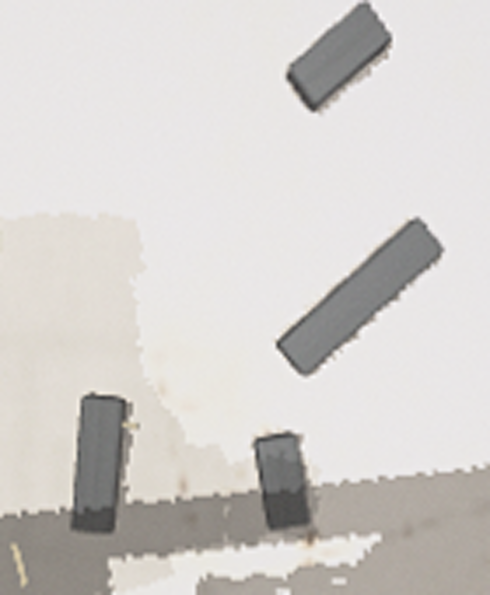

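View pics/w2b.png

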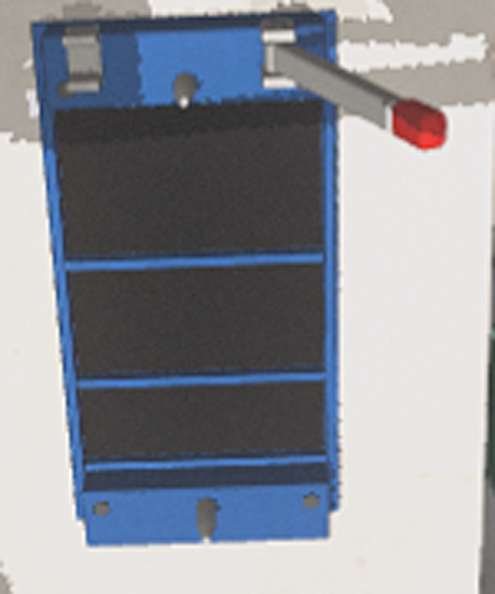

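Run:
```python
from h import *
c=load("w2")
f=lambda u,v,z:px2w(c,260+u/3.5-.36,20+v/3.5-.36,z)[:2]
g=lambda u,v,z:px2w(c,250+u/3.3-.35,215+v/3.3-.35,z)[:2]
K={"A":[(365,3),(389,40),(314,103),(290,72)],"B":[(417,219),(441,247),(305,373),(278,345)],"C":[(256,437),(297,433),(310,520),(270,526)],"D":[(82,396),(125,398),(113,528),(73,527)]}
for n,q in K.items():
  p=[f(*x,14) for x in q];e=[np.linalg.norm(p[i]-p[(i+1)%4]) for i in range(4)]
  d=(p[0]+p[1]-p[2]-p[3]) ;print(n,np.mean(p,0).round(1),np.round(e,1),"len",round(np.linalg.norm(d)/2,1),"ang",np.degrees(np.arctan2(d[1],d[0])).round(1))
L,R=g(183,104,43),g(207,540,43);d=L-R;print("pins",L,R,np.linalg.norm(d),(L+R)/2,np.degrees(np.arctan2(d[1],d[0])))
p=[g(33,22,22),g(334,10,22),g(329,538,22),g(88,545,22)];print(np.round(p,1),np.mean(p,0).round(1))
d=(p[0]+p[1]-p[2]-p[3])/2;print(np.linalg.norm(d),np.degrees(np.arctan2(d[1],d[0])))
```

```text
A [441.2 348.2] [12.4 28.  11.3 28.7] len 28.3 ang 51.6
B [464.4 282.9] [11.4 56.2 12.3 56.6] len 56.4 ang 54.2
C [454.2 222.6] [13.4 28.5 13.4 29.3] len 28.9 ang 112.4
D [393.7 214.8] [13.9 42.  13.3 42.2] len 42.1 ang 96.3
pins [435.14520971 117.11422457] [483.09028196 -64.27338577] 187.61715043236944 [459.11774583  26.4204194 ] 104.80602271985961
[[376.7 129.1]
 [482.2 156.5]
 [537.4 -69.4]
 [437.7 -94.6]] [458.5  30.4]
232.14085477261983 104.48973918285114
```

Call:
servo_tool --targets '[{"tx":-0.012,"ty":0.011,"tz":-0.045,"roll":-0.035},{"tx":-0.012,"ty":0.011,"tz":-0.045,"roll":-0.035},{"tx":-0.011,"ty":0.011,"tz":-0.045,"roll":-0.035},{"tx":0,"ty":0,"tz":-0.045,"roll":0},{},{}]' --fingers 0.04

```text
invalid input at $.targets[4]: expected keys tx, ty, tz, roll
```

Run:
```python
from h import *
state();im,c=snap("wrist","w3");state()
```

```text
t 1.25 pos [426.8 179.7 299.6] zang 12.42 w 85.2 F [ 0.3  1.  -0.5]
t 1.3 pos [425.  181.8 299.3] zang 12.62 w 85.0 F [-0.4  1.1 -0.2]
```

View pics/w3.png

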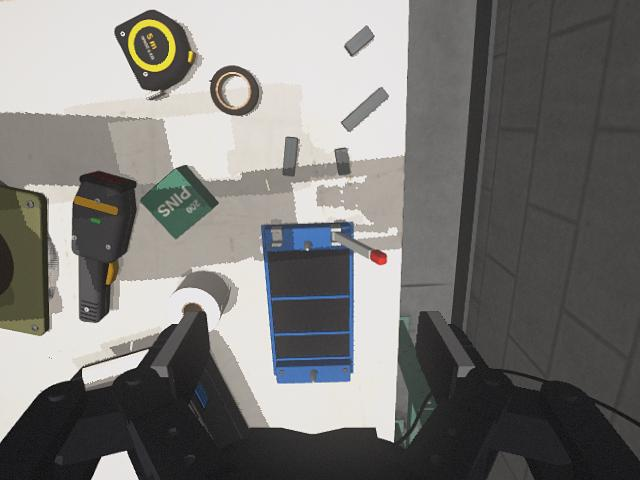

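Call:
servo_tool --targets '[{"tx":-0.012,"ty":0.011,"tz":-0.045,"roll":-0.035},{"tx":-0.012,"ty":0.011,"tz":-0.045,"roll":-0.035},{"tx":-0.011,"ty":0.011,"tz":-0.045,"roll":-0.035},{"tx":0,"ty":0,"tz":-0.045,"roll":0},{"tx":0,"ty":0,"tz":0,"roll":0},{"tx":0,"ty":0,"tz":0,"roll":0}]' --fingers 0.04

```text
time_s: 2.05
ee_pos: [385.4, 220.7, 116.7]
ee_rot: [[0.12, -0.003, 0.993], [-0.993, 0.003, 0.12], [-0.003, -1.0, -0.002]]
force: [0.8, 0.5, 0.2]
gripper_width: 40.3
```

Run:
```python
from h import *
state();im,c=snap("wrist","w3");state()
```

```text
t 2.05 pos [385.4 220.7 116.7] zang 6.9 w 40.3 F [0.8 0.5 0.2]
t 2.1 pos [385.3 220.5 116.8] zang 6.88 w 40.0 F [-0.4  0.  -0.1]
```

View pics/w3.png

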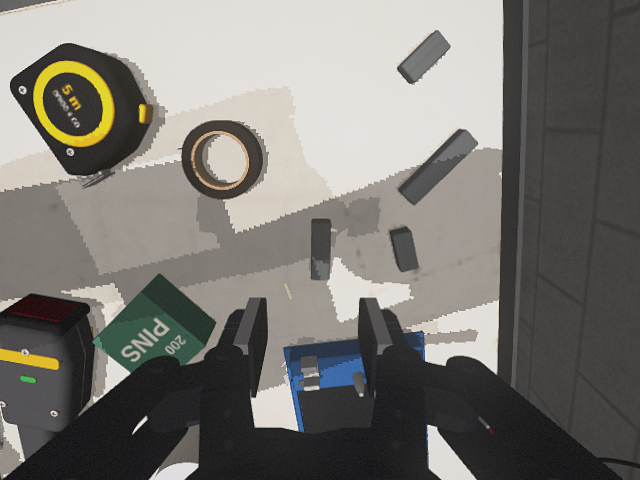

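Run:
```python
from h import *
im=cv2.imread("pics/w3.png")
cv2.imwrite("pics/w3a.png",cv2.resize(im[20:290,300:490],None,fx=2.2*1,fy=2.2,interpolation=cv2.INTER_CUBIC))
cv2.imwrite("pics/w3b.png",cv2.resize(im[205:290,300:430],None,fx=6,fy=6,interpolation=cv2.INTER_CUBIC))
cv2.imwrite("pics/w3c.png",cv2.resize(im[20:210,390:490],None,fx=3.1,fy=3.1,interpolation=cv2.INTER_CUBIC))
```

```text
(no output)
```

View pics/w3b.png

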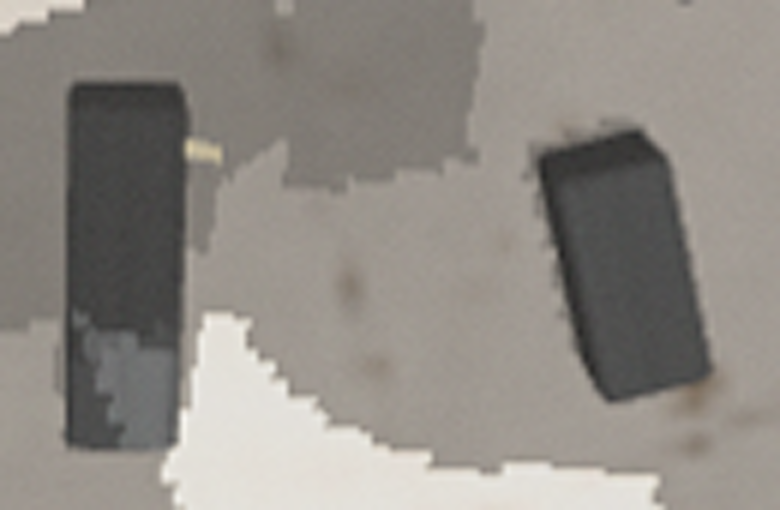

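View pics/w3c.png

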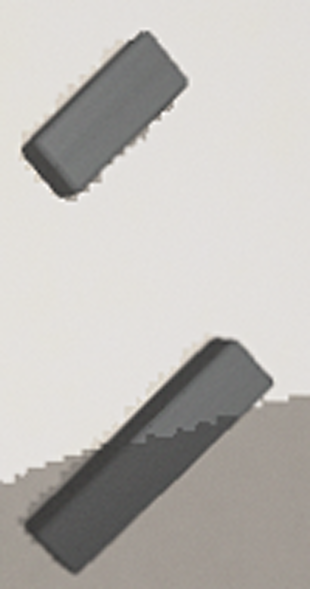

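Run:
```python
from h import *
c=load("w3")
f=lambda u,v,z:px2w(c,300+u/6-.4,205+v/6-.4,z)[:2]
g=lambda u,v,z:px2w(c,390+u/3.1-.34,20+v/3.1-.34,z)[:2]
K={"A":[(147,32),(187,82),(80,190),(38,146)],"B":[(236,345),(272,381),(77,573),(42,537)],"C":[(560,182),(668,162),(712,370),(612,400)],"D":[(70,103),(184,103),(177,448),(66,446)]}
for n,q in K.items():
  h=g if n in "AB" else f
  p=[h(*x,14) for x in q];e=[np.linalg.norm(p[i]-p[(i+1)%4]) for i in range(4)]
  d=(p[0]+p[1]-p[2]-p[3]) ;print(n,np.mean(p,0).round(1),np.round(e,1),"len",round(np.linalg.norm(d)/2,1),"ang",np.degrees(np.arctan2(d[1],d[0])).round(1))
print(c["world_from_camera"])
```

```text
A [441.2 348.7] [12.4 28.  12.2 28.7] len 28.4 ang 52.8
B [464.7 282.7] [11.3 56.4 11.7 55.7] len 56.0 ang 54.3
C [454.1 222.1] [12.8 27.5 12.5 29. ] len 28.2 ang 113.3
D [393.  214.7] [13.2 43.8 13.6 43.5] len 43.7 ang 96.5
[[0.9926508030177057, -0.11513824807984162, -0.03725006171011544, 376.79341515136696], [0.12100981142137793, 0.9418661316504447, 0.3134402903099538, 302.884125295837], [-0.001004394377278255, -0.3156443788172545, 0.9488770296055243, 259.8307024238346], [0.0, 0.0, 0.0, 1.0]]
```

Call:
servo_tool --targets '[{"tx":0.0077,"ty":-0.0058,"tz":-0.04,"roll":-0.007},{"tx":0,"ty":0,"tz":-0.04,"roll":0},{"tx":0,"ty":0,"tz":-0.015,"roll":0},{"tx":0,"ty":0,"tz":0,"roll":0}]' --fingers 0.04

```text
time_s: 2.6
ee_pos: [402.2, 218.8, 27.6]
ee_rot: [[0.114, 0.016, 0.993], [-0.993, 0.011, 0.113], [-0.009, -1.0, 0.017]]
force: [0.3, 0.2, 0.4]
gripper_width: 40.0
```

Run:
```python
from h import *
state();print(np.round(r.sense()["joints"],1))
```

```text
t 2.6 pos [402.2 218.8  27.6] zang 6.51 w 40.0 F [0.3 0.2 0.4]
[ 23.1  23.5 115.5   0.3  39.8  16.3]
```

Call:
servo_tool --targets '[{"tx":-0.008,"ty":-0.004,"tz":0,"roll":0},{"tx":0,"ty":0,"tz":0,"roll":0}]'

```text
time_s: 2.85
ee_pos: [395.7, 215.4, 30.1]
ee_rot: [[0.113, 0.021, 0.993], [-0.993, 0.013, 0.113], [-0.011, -1.0, 0.022]]
force: [0.4, -0.2, 0.0]
gripper_width: 39.8
```

Run:
```python
from h import *
state();print(np.round(r.sense()["joints"],1))
```

```text
t 2.85 pos [395.7 215.4  30.1] zang 6.5 w 39.8 F [ 0.4 -0.2  0. ]
[ 23.   22.8 116.5   0.4  39.3  16.2]
```

Call:
servo_tool --targets '[{"tx":-0.002,"ty":0,"tz":-0.013,"roll":0},{"tx":-0.001,"ty":0,"tz":-0.013,"roll":0},{"tx":0,"ty":0,"tz":0,"roll":0}]' --fingers 0.04

```text
time_s: 3.22
ee_pos: [395.1, 216.5, 7.0]
ee_rot: [[0.114, 0.028, 0.993], [-0.993, 0.016, 0.113], [-0.013, -0.999, 0.03]]
force: [-0.0, -0.7, -0.2]
gripper_width: 39.7
```

Call:
servo_tool --targets '[{"tx":-0.001,"ty":-0.001,"tz":-0.004,"roll":0},{"tx":0,"ty":0,"tz":0,"roll":0}]' --fingers 0.04

```text
time_s: 3.48
ee_pos: [395.0, 215.8, 4.1]
ee_rot: [[0.114, 0.031, 0.993], [-0.993, 0.017, 0.113], [-0.014, -0.999, 0.032]]
force: [0.2, 0.1, -0.2]
gripper_width: 40.4
```

Call:
servo_tool --targets '[{"tx":0,"ty":0,"tz":0,"roll":0},{"tx":0,"ty":0,"tz":0,"roll":0},{"tx":0,"ty":0,"tz":0,"roll":0},{"tx":0,"ty":0,"tz":0,"roll":0}]' --fingers 0.0 --squeeze 50

```text
time_s: 3.98
ee_pos: [395.5, 216.0, 4.8]
ee_rot: [[0.114, 0.032, 0.993], [-0.993, 0.018, 0.113], [-0.014, -0.999, 0.034]]
force: [0.2, 0.1, -0.2]
gripper_width: 12.3
```

Call:
servo_tool --targets '[{"tx":0,"ty":0,"tz":0,"roll":0},{"tx":0,"ty":0,"tz":0.03,"roll":0},{"tx":0,"ty":0,"tz":0.03,"roll":0},{"tx":0,"ty":0,"tz":0,"roll":0}]' --fingers 0.0

```text
time_s: 4.47
ee_pos: [394.7, 215.7, 65.3]
ee_rot: [[0.114, 0.029, 0.993], [-0.993, 0.017, 0.113], [-0.013, -0.999, 0.031]]
force: [-0.3, -0.1, -0.8]
gripper_width: 12.6
```

Run:
```python
from h import *
state();snap("wrist","w4")
```

```text
t 4.475 pos [394.7 215.7  65.3] zang 6.5 w 12.6 F [-0.3 -0.1 -0.8]
```

View pics/w4.png

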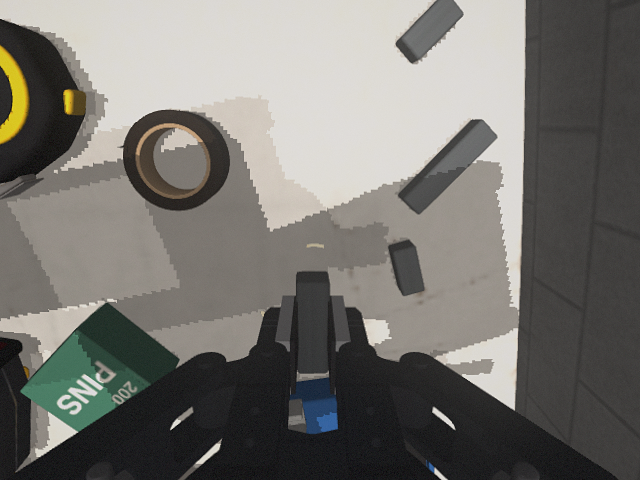

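Call:
servo_tool --targets '[{"tx":0.0,"ty":0,"tz":0.05,"roll":0.035},{"tx":0.01,"ty":-0.01,"tz":0.045,"roll":0.035},{"tx":0.015,"ty":-0.03,"tz":0.025,"roll":0.035},{"tx":0.015,"ty":-0.03,"tz":0.0,"roll":0.035},{"tx":0.01,"ty":-0.02,"tz":0.0,"roll":0},{"tx":0,"ty":0,"tz":0,"roll":0},{"tx":0,"ty":0,"tz":0,"roll":0}]'

```text
time_s: 5.4
ee_pos: [439.8, 121.5, 179.3]
ee_rot: [[0.256, 0.01, 0.967], [-0.967, 0.014, 0.256], [-0.011, -1.0, 0.013]]
force: [0.6, 0.2, -0.5]
gripper_width: 12.4
```

Run:
```python
from h import *
state();im,c=snap("wrist","w5")
```

```text
t 5.4 pos [439.8 121.5 179.3] zang 14.85 w 12.4 F [ 0.6  0.2 -0.5]
```

View pics/w5.png

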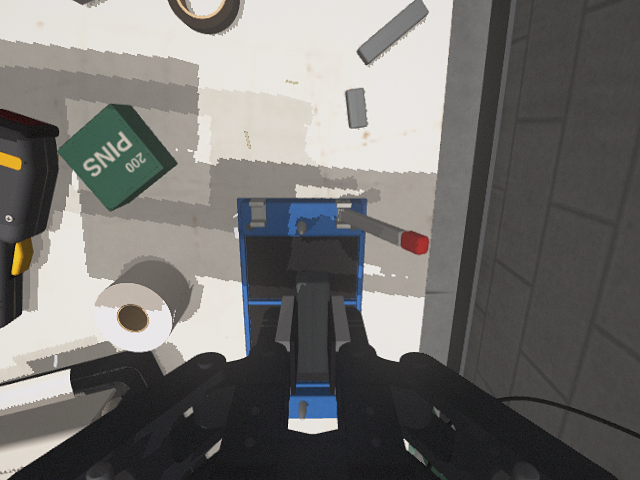

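Run:
```python
import cv2
im=cv2.imread("pics/w5.png")
cv2.imwrite("pics/w5a.png",cv2.resize(im[190:315,225:435],None,fx=3.8,fy=3.8,interpolation=cv2.INTER_CUBIC))
cv2.imwrite("pics/w5b.png",cv2.resize(im[260:440,270:360],None,fx=3.3,fy=3.3,interpolation=cv2.INTER_CUBIC))
```

```text
(no output)
```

View pics/w5a.png

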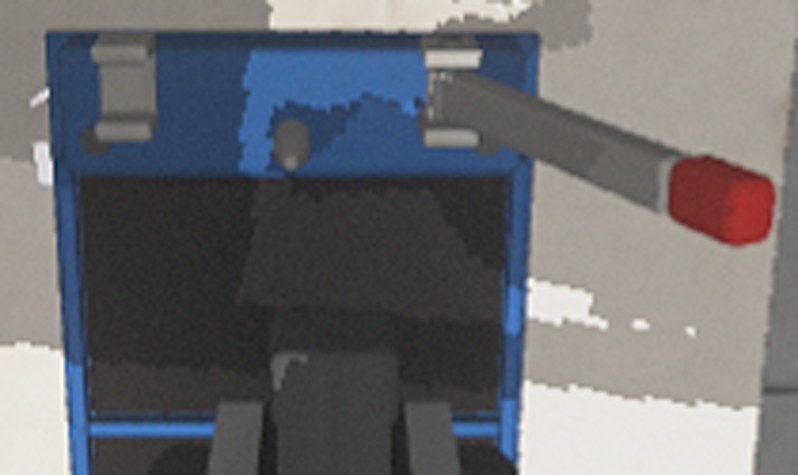

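View pics/w5b.png

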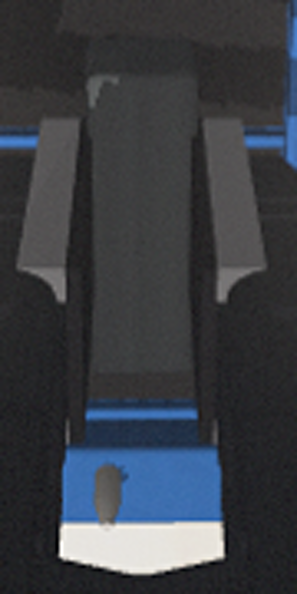

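Run:
```python
from h import *
c=load("w5")
f=lambda u,v,z:px2w(c,225+u/3.8-.37,190+v/3.8-.37,z)[:2]
g=lambda u,v,z:px2w(c,270+u/3.3-.35,260+v/3.3-.35,z)[:2]
L,R=f(291,167,43),g(107,521,43);d=L-R;print("pins",L,R,np.linalg.norm(d),(L+R)/2,np.degrees(np.arctan2(d[1],d[0])))
p=[f(47,32,22),f(540,32,22)];print("leftcorners",p,np.linalg.norm(p[0]-p[1]), "at0",f(47,32,0),f(540,32,0))
zk=179.3+9.2
a,b=(g(90,75,zk)+g(197,75,zk))/2,(g(90,372,zk)+g(190,372,zk))/2
print("key",a,b,np.linalg.norm(a-b),(a+b)/2,np.degrees(np.arctan2(*(a-b)[::-1])))
```

```text
pins [435.29237544 117.10378908] [481.96476492 -62.20178047] 185.28032603110336 [458.62857018  27.45100431] 104.59006091414402
leftcorners [array([377.10813962, 127.32734479]), array([481.93122362, 154.86119574])] 108.37892731838677 at0 [374.10360492 122.01165772] [486.58819659 151.5579548 ]
key [436.14309421 141.56536886] [446.86698162  99.55631834] 43.356223158676464 [441.50503792 120.5608436 ] 104.32037983054865
```

Run:
```python
from h import *
C=np.array([458.9,26.1]);t=np.radians(104.6);ey=np.array([np.cos(t),np.sin(t)]);ex=np.array([ey[1],-ey[0]])
c=load("w5");f=lambda u,v,z:px2w(c,225+u/3.8-.37,190+v/3.8-.37,z)[:2]-C
for P,z in(((140,424),9),((140,437),9),((480,424),9),((480,437),9),((300,178),22),((90,178),22),((62,400),9),((505,300),9),((527,300),9)):
  q=f(*P,z);print(P,"tray xy",(q@ex).round(1),(q@ey).round(1))
c=load("w2");g=lambda u,v,z:px2w(c,250+u/3.3-.35,215+v/3.3-.35,z)[:2]-C
for P,z in(((200,378),9),((200,384),9),((200,258),9),((200,267),9),((200,461),9),((200,490),22)):
  q=g(*P,z);print("w2",P,(q@ex).round(1),(q@ey).round(1))
for x,y in((0,-14),(22,-62),(-22,-62),(0,48)): print((x,y),(C+x*ex+y*ey).round(1))
c=load("w4");zk=65.3+9.2
a,b=px2w(c,312,272,zk)[:2],px2w(c,313,375,zk)[:2];print(a,b,np.linalg.norm(a-b),(a+b)/2)
```

```text
(140, 424) tray xy -38.7 16.3
(140, 437) tray xy -38.8 12.7
(480, 424) tray xy 46.9 16.1
(480, 437) tray xy 47.0 12.5
(300, 178) tray xy 1.8 85.1
(90, 178) tray xy -45.8 85.0
(62, 400) tray xy -57.9 23.0
(505, 300) tray xy 51.7 49.8
(527, 300) tray xy 57.1 49.8
w2 (200, 378) 0.0 -39.2
w2 (200, 384) -0.1 -42.1
w2 (200, 258) 2.4 16.2
w2 (200, 267) 2.3 12.2
w2 (200, 461) -1.8 -80.3
w2 (200, 490) -1.9 -85.2
(0, -14) [462.4  12.6]
(22, -62) [495.8 -28.4]
(-22, -62) [453.2 -39.4]
(0, 48) [446.8  72.6]
[392.74368353 240.53707928] [398.77576115 191.72174952] 49.18660773090952 [395.75972234 216.1294144 ]
```

Call:
servo_tool --targets '[{"tx":0.007,"ty":-0.036,"tz":-0.02,"roll":0},{"tx":0.007,"ty":-0.036,"tz":-0.03,"roll":0},{"tx":0.007,"ty":-0.036,"tz":-0.03,"roll":0},{"tx":0,"ty":0,"tz":0,"roll":0},{"tx":0,"ty":0,"tz":0,"roll":0}]'

```text
time_s: 6.08
ee_pos: [460.4, 16.2, 96.5]
ee_rot: [[0.264, 0.01, 0.965], [-0.964, 0.016, 0.264], [-0.013, -1.0, 0.014]]
force: [1.3, -0.0, -0.0]
gripper_width: 12.5
```

Call:
servo_tool --targets '[{"tx":0,"ty":-0.0023,"tz":-0.03,"roll":-0.01},{"tx":0,"ty":0,"tz":-0.025,"roll":0},{"tx":0,"ty":0,"tz":-0.015,"roll":0},{"tx":0,"ty":0,"tz":0,"roll":0}]'

```text
time_s: 6.58
ee_pos: [463.1, 19.0, 28.5]
ee_rot: [[0.26, 0.018, 0.965], [-0.966, 0.017, 0.26], [-0.012, -1.0, 0.022]]
force: [-0.0, -0.8, -0.7]
gripper_width: 12.3
```

Call:
servo_tool --targets '[{"tx":-0.0025,"ty":-0.005,"tz":-0.005,"roll":0},{"tx":0,"ty":0,"tz":-0.005,"roll":0},{"tx":0,"ty":0,"tz":0,"roll":0}]'

```text
time_s: 6.95
ee_pos: [462.1, 14.9, 20.2]
ee_rot: [[0.262, 0.023, 0.965], [-0.965, 0.017, 0.262], [-0.01, -1.0, 0.026]]
force: [-0.0, 0.2, -0.5]
gripper_width: 12.0
```

Call:
servo_tool --targets '[{"tx":0,"ty":-0.0013,"tz":-0.005,"roll":0},{"tx":0,"ty":0,"tz":-0.005,"roll":0},{"tx":0,"ty":0,"tz":0,"roll":0}]'

```text
time_s: 7.32
ee_pos: [462.6, 13.3, 9.9]
ee_rot: [[0.262, 0.024, 0.965], [-0.965, 0.017, 0.261], [-0.01, -1.0, 0.027]]
force: [-0.4, -0.4, 0.2]
gripper_width: 12.1
```

Release, opening only modestly, then lift.

Call:
servo_tool --targets '[{"tx":0,"ty":0,"tz":-0.001,"roll":0},{"tx":0,"ty":0,"tz":0,"roll":0},{"tx":0,"ty":0,"tz":0,"roll":0}]' --fingers 0.035

```text
time_s: 7.7
ee_pos: [462.9, 13.2, 8.9]
ee_rot: [[0.262, 0.024, 0.965], [-0.965, 0.017, 0.261], [-0.01, -1.0, 0.028]]
force: [-0.4, -0.7, -0.3]
gripper_width: 34.9
```

Call:
servo_tool --targets '[{"tx":0,"ty":0,"tz":0.04,"roll":0},{"tx":0,"ty":0.0,"tz":0.055,"roll":0},{"tx":0,"ty":0.05,"tz":0.04,"roll":0},{"tx":0,"ty":0.04,"tz":0,"roll":0},{"tx":0,"ty":0,"tz":0,"roll":0}]'

```text
time_s: 8.32
ee_pos: [463.4, 103.8, 148.0]
ee_rot: [[0.258, 0.026, 0.966], [-0.966, 0.019, 0.258], [-0.011, -0.999, 0.03]]
force: [-0.3, -1.3, -0.6]
gripper_width: 34.8
```

Run:
```python
from h import *
state();im,c=snap("wrist","w6")
```

```text
t 8.325 pos [463.4 103.8 148. ] zang 14.96 w 34.8 F [-0.3 -1.3 -0.6]
```

View pics/w6.png

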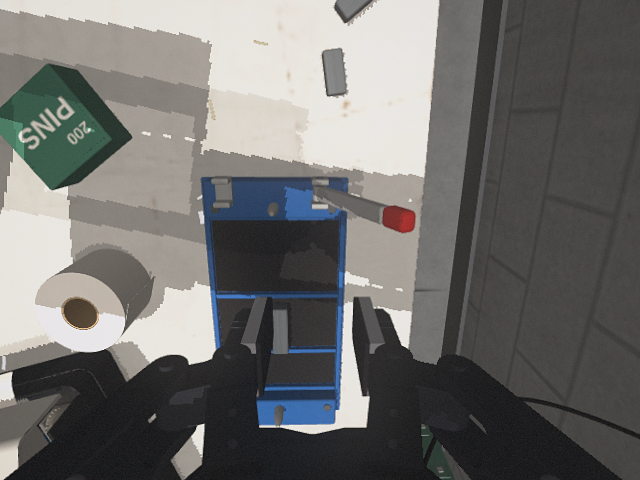

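Call:
servo_tool --targets '[{"tx":-0.003,"ty":0.04,"tz":0,"roll":0.05},{"tx":-0.003,"ty":0.04,"tz":-0.01,"roll":0.05},{"tx":-0.003,"ty":0.038,"tz":-0.03,"roll":0.04},{"tx":0,"ty":0,"tz":-0.035,"roll":0},{"tx":0,"ty":0,"tz":-0.02,"roll":0},{"tx":0,"ty":0,"tz":0,"roll":0}]' --fingers 0.04

```text
time_s: 9.12
ee_pos: [454.7, 217.7, 48.5]
ee_rot: [[0.39, 0.022, 0.92], [-0.921, 0.017, 0.39], [-0.007, -1.0, 0.027]]
force: [0.5, -0.0, 0.1]
gripper_width: 40.1
```

Run:
```python
from h import *
state();im,c=snap("wrist","w7")
```

```text
t 9.125 pos [454.7 217.7  48.5] zang 22.97 w 40.1 F [ 0.5 -0.   0.1]
```

View pics/w7.png

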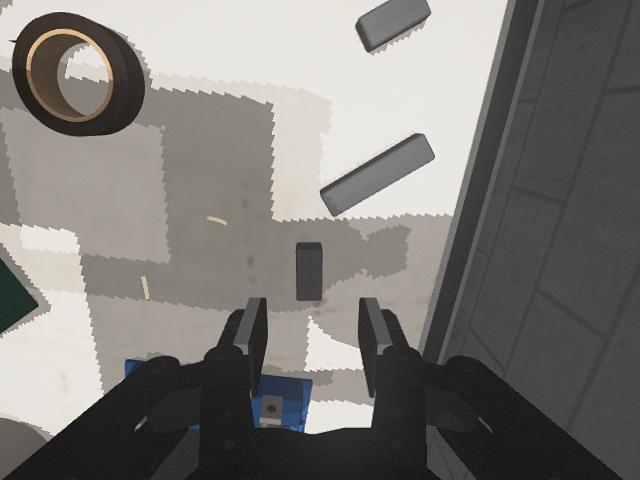

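Run:
```python
from h import *
c=load("w7")
p=[px2w(c,u,v,14)[:2] for u,v in((297,250),(322,250),(321,299),(297,299))];print(np.mean(p,0).round(1),np.linalg.norm(p[0]-p[3]),np.linalg.norm(p[0]-p[1]))
```

```text
[453.9 222.1] 28.132152432560975 12.92916986817013
```

Call:
servo_tool --targets '[{"tx":-0.003,"ty":0.003,"tz":-0.012,"roll":0},{"tx":0,"ty":0,"tz":-0.012,"roll":0},{"tx":0,"ty":0,"tz":-0.005,"roll":0},{"tx":0,"ty":0,"tz":0,"roll":0}]'

```text
time_s: 9.68
ee_pos: [453.9, 220.4, 20.3]
ee_rot: [[0.389, 0.027, 0.921], [-0.921, 0.019, 0.388], [-0.007, -0.999, 0.032]]
force: [-1.0, -0.1, 0.1]
gripper_width: 40.1
```

Call:
servo_tool --targets '[{"tx":-0.001,"ty":0.001,"tz":-0.009,"roll":0},{"tx":-0.001,"ty":0,"tz":-0.007,"roll":0},{"tx":0,"ty":0,"tz":0,"roll":0}]'

```text
time_s: 10.05
ee_pos: [452.1, 221.7, 3.6]
ee_rot: [[0.389, 0.028, 0.921], [-0.921, 0.019, 0.388], [-0.007, -0.999, 0.033]]
force: [0.1, -0.4, -0.1]
gripper_width: 40.0
```

Call:
servo_tool --targets '[{"tx":0,"ty":0,"tz":0,"roll":0},{"tx":0,"ty":0,"tz":0,"roll":0},{"tx":0,"ty":0,"tz":0,"roll":0},{"tx":0,"ty":0,"tz":0,"roll":0}]' --fingers 0.0

```text
time_s: 10.55
ee_pos: [452.4, 221.8, 4.0]
ee_rot: [[0.389, 0.029, 0.921], [-0.921, 0.019, 0.388], [-0.007, -0.999, 0.034]]
force: [0.0, -0.2, -0.9]
gripper_width: 12.1
```

Call:
servo_tool --targets '[{"tx":0,"ty":0,"tz":0.05,"roll":0},{"tx":0,"ty":0,"tz":0.055,"roll":-0.03},{"tx":0,"ty":-0.02,"tz":0.055,"roll":-0.03},{"tx":0.005,"ty":-0.04,"tz":0,"roll":-0.03},{"tx":0.01,"ty":-0.05,"tz":0,"roll":-0.03},{"tx":0.01,"ty":-0.05,"tz":0,"roll":-0.03},{"tx":0.01,"ty":-0.05,"tz":0,"roll":0},{"tx":0.008,"ty":-0.04,"tz":-0.02,"roll":0}]'

```text
time_s: 11.55
ee_pos: [497.8, -33.1, 151.3]
ee_rot: [[0.249, 0.04, 0.968], [-0.969, 0.015, 0.248], [-0.004, -0.999, 0.043]]
force: [0.3, 0.4, -0.8]
gripper_width: 12.1
```

Call:
servo_tool --targets '[{"tx":0,"ty":0,"tz":-0.02,"roll":0},{"tx":0,"ty":0,"tz":0,"roll":0},{"tx":0,"ty":0,"tz":0,"roll":0}]'

```text
time_s: 11.92
ee_pos: [497.5, -36.5, 130.3]
ee_rot: [[0.244, 0.039, 0.969], [-0.97, 0.014, 0.243], [-0.004, -0.999, 0.041]]
force: [0.4, 0.2, -0.6]
gripper_width: 12.3
```

Run:
```python
from h import *
state();im,c=snap("wrist","w8")
```

```text
t 11.925 pos [497.5 -36.5 130.3] zang 14.1 w 12.3 F [ 0.4  0.2 -0.6]
```

View pics/w8.png

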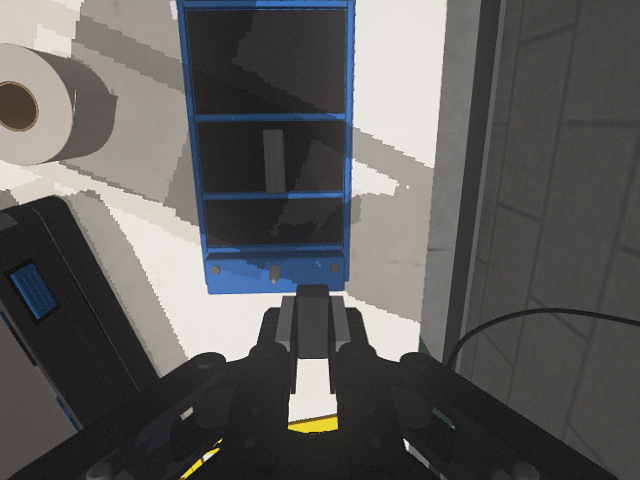

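Run:
```python
import cv2
im=cv2.imread("pics/w8.png")
cv2.imwrite("pics/w8a.png",cv2.resize(im[105:300,175:365],None,fx=3,fy=3,interpolation=cv2.INTER_CUBIC))
cv2.imwrite("pics/w8b.png",cv2.resize(im[275:370,260:370],None,fx=5,fy=5,interpolation=cv2.INTER_CUBIC))
```

```text
(no output)
```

View pics/w8a.png

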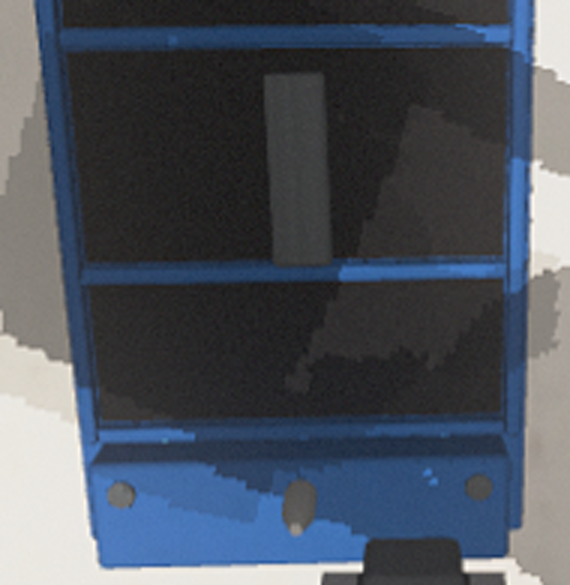

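View pics/w8b.png

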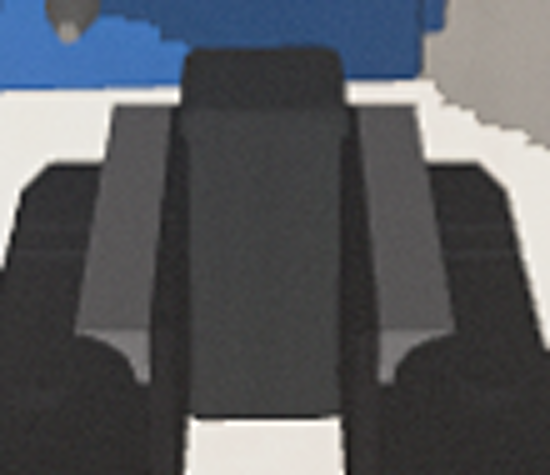

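```bash
cat >> h.py <<'E'
C=np.array([458.9,26.1]);_t=np.radians(104.6);ey=np.array([np.cos(_t),np.sin(_t)]);ex=np.array([ey[1],-ey[0]])
def tr(p): p=np.array(p[:2])-C; return np.round([p@ex,p@ey],1)
def tw(x,y): return np.round(C+x*ex+y*ey,1)
E
python3 - <<'E'
from h import *
c=load("w8")
f=lambda u,v,z:px2w(c,175+u/3-.33,105+v/3-.33,z)
g=lambda u,v,z:px2w(c,260+u/5-.4,275+v/5-.4,z)
print("pinR",tr(f(296,530,43)))
print("D",[tr(f(u,v,18)) for u,v in((264,73),(322,73),(331,264),(275,264))])
print("walls",[tr(f(300,v,9)) for v in(27,46,264,282,420,)],"x",tr(f(45,150,9)),tr(f(70,150,9)),tr(f(507,150,9)),tr(f(533,150,9)))
zk=130.3+10
q=[g(*p,zk) for p in((187,107),(346,107),(340,416),(187,416))];m=np.mean(q,0);print("Ckey",np.linalg.norm(q[0]-q[3]),np.linalg.norm(q[0]-q[1]),tr(m),"TCP",tr(r.sense()["ee_pos"]), "ang",np.degrees(np.arctan2(*((q[0]+q[1]-q[2]-q[3])[:2][::-1]))))
E
```

```text
pinR [ -0.2 -93.1]
D [array([-4.7,  6.7]), array([8.2, 6.6]), array([  8.9, -36.5]), array([ -4.2, -36.3])]
walls [array([ 3.2, 16.5]), array([ 3. , 12.4]), array([  1. , -38.1]), array([  0.9, -42.5]), array([ -0.6, -78.1])] x [-57.4 -10.1] [-51.6 -10.2] [ 51.  -11.6] [ 57.2 -11.6]
Ckey 29.576051030525885 12.88628582605854 [ 22.8 -70.4] TCP [ 21.5 -70.1] ang 103.67167251226938
```

Call:
servo_tool --targets '[{"tx":-0.003,"ty":0.008,"tz":-0.02,"roll":0.015},{"tx":0,"ty":0,"tz":-0.03,"roll":0},{"tx":0,"ty":0,"tz":-0.03,"roll":0},{"tx":0,"ty":0,"tz":-0.01,"roll":0},{"tx":0,"ty":0,"tz":0,"roll":0}]'

```text
time_s: 12.6
ee_pos: [498.7, -25.3, 43.3]
ee_rot: [[0.265, 0.05, 0.963], [-0.964, 0.013, 0.265], [0.0, -0.999, 0.051]]
force: [0.0, 0.3, 0.1]
gripper_width: 12.4
```

Call:
servo_tool --targets '[{"tx":-0.004,"ty":-0.002,"tz":-0.008,"roll":-0.01},{"tx":-0.001,"ty":0,"tz":-0.008,"roll":0},{"tx":0,"ty":0,"tz":-0.006,"roll":0},{"tx":0,"ty":0,"tz":0,"roll":0}]'

```text
time_s: 13.1
ee_pos: [495.3, -27.7, 22.4]
ee_rot: [[0.255, 0.055, 0.965], [-0.967, 0.012, 0.255], [0.002, -0.998, 0.056]]
force: [0.4, -0.6, -0.9]
gripper_width: 12.4
```

Call:
servo_tool --targets '[{"tx":-0.001,"ty":0,"tz":-0.007,"roll":0},{"tx":0,"ty":0,"tz":-0.006,"roll":0},{"tx":0,"ty":0,"tz":0,"roll":0}]'

```text
time_s: 13.48
ee_pos: [494.6, -27.8, 8.6]
ee_rot: [[0.255, 0.055, 0.965], [-0.967, 0.012, 0.254], [0.003, -0.998, 0.056]]
force: [0.5, 0.3, -0.5]
gripper_width: 12.0
```

Call:
servo_tool --targets '[{"tx":0,"ty":0,"tz":0,"roll":0},{"tx":0,"ty":0,"tz":0,"roll":0},{"tx":0,"ty":0,"tz":0,"roll":0}]' --fingers 0.03

```text
time_s: 13.85
ee_pos: [495.0, -27.8, 8.9]
ee_rot: [[0.255, 0.056, 0.965], [-0.967, 0.012, 0.254], [0.003, -0.998, 0.057]]
force: [-0.3, -0.0, -0.6]
gripper_width: 30.0
```

Call:
servo_tool --targets '[{"tx":0,"ty":0,"tz":0.06,"roll":0},{"tx":0,"ty":0,"tz":0.06,"roll":0},{"tx":0,"ty":0,"tz":0.06,"roll":0},{"tx":0,"ty":0,"tz":0,"roll":0},{"tx":0,"ty":0,"tz":0,"roll":0}]'

```text
time_s: 14.48
ee_pos: [493.4, -27.6, 192.6]
ee_rot: [[0.255, 0.053, 0.966], [-0.967, 0.012, 0.254], [0.001, -0.999, 0.054]]
force: [0.4, 0.3, -0.0]
gripper_width: 30.1
```

Run:
```python
from h import *
state();im,c=snap("wrist","w9")
```

```text
t 14.475 pos [493.4 -27.6 192.6] zang 14.75 w 30.1 F [ 0.4  0.3 -0. ]
```

View pics/w9.png

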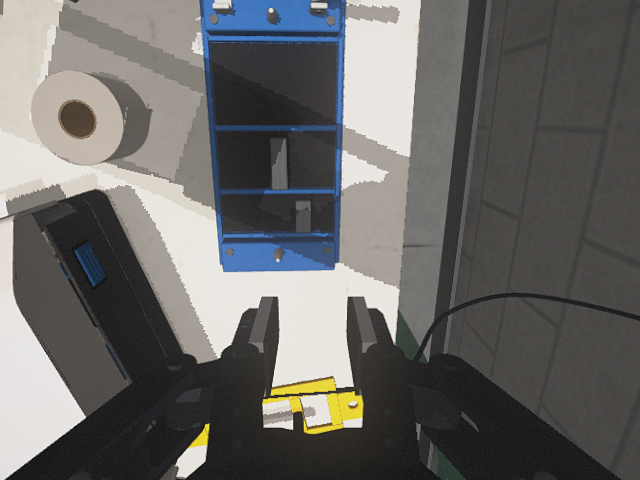

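Call:
servo_tool --targets '[{"tx":0.06,"ty":0,"tz":0,"roll":0},{"tx":0.06,"ty":0,"tz":0,"roll":0},{"tx":0,"ty":0,"tz":0,"roll":0},{"tx":0,"ty":0,"tz":0,"roll":0}]'

```text
time_s: 15.02
ee_pos: [609.1, -26.8, 182.9]
ee_rot: [[0.254, 0.034, 0.967], [-0.967, 0.014, 0.254], [-0.005, -0.999, 0.037]]
force: [-0.4, -0.9, 0.3]
gripper_width: 30.0
```

Call:
servo_tool --targets '[{"tx":-0.06,"ty":0,"tz":0,"roll":0},{"tx":-0.06,"ty":0,"tz":0,"roll":0},{"tx":0,"ty":0,"tz":0,"roll":0},{"tx":0,"ty":0,"tz":0,"roll":0}]'

```text
time_s: 15.52
ee_pos: [478.1, -26.0, 177.8]
ee_rot: [[0.254, 0.022, 0.967], [-0.967, 0.016, 0.254], [-0.01, -1.0, 0.026]]
force: [0.0, -0.8, -0.0]
gripper_width: 29.9
```

Call:
servo_tool --targets '[{"tx":0,"ty":0.06,"tz":0,"roll":0},{"tx":0,"ty":0.06,"tz":0,"roll":0},{"tx":0,"ty":0.06,"tz":0,"roll":0},{"tx":0,"ty":0,"tz":0,"roll":0},{"tx":0,"ty":0,"tz":0,"roll":0}]'

```text
time_s: 16.15
ee_pos: [483.6, 158.4, 178.5]
ee_rot: [[0.25, 0.029, 0.968], [-0.968, 0.016, 0.25], [-0.008, -0.999, 0.032]]
force: [-0.3, 0.3, -1.0]
gripper_width: 29.8
```

Call:
servo_tool --targets '[{"tx":0,"ty":0.04,"tz":0,"roll":-0.13},{"tx":0,"ty":0.04,"tz":0,"roll":-0.13},{"tx":-0.01,"ty":0.04,"tz":-0.01,"roll":-0.13},{"tx":-0.01,"ty":0.03,"tz":-0.03,"roll":-0.13},{"tx":-0.01,"ty":0.02,"tz":-0.03,"roll":-0.13},{"tx":-0.01,"ty":0.01,"tz":-0.03,"roll":-0.13},{"tx":0,"ty":0,"tz":-0.01,"roll":-0.12},{"tx":0,"ty":0,"tz":0,"roll":0}]' --fingers 0.04

```text
time_s: 17.15
ee_pos: [451.8, 332.1, 65.8]
ee_rot: [[-0.64, 0.034, 0.768], [-0.768, -0.019, -0.64], [-0.007, -0.999, 0.039]]
force: [0.1, 0.6, 0.6]
gripper_width: 40.2
```

Call:
servo_tool --targets '[{"tx":0,"ty":0,"tz":0,"roll":0}]'

```text
time_s: 17.27
ee_pos: [452.7, 331.2, 66.0]
ee_rot: [[-0.64, 0.035, 0.768], [-0.768, -0.019, -0.64], [-0.007, -0.999, 0.039]]
force: [-0.5, 1.1, -0.0]
gripper_width: 39.8
```

Run:
```python
from h import *
state();im,c=snap("wrist","w10")
```

```text
t 17.275 pos [452.7 331.2  66. ] zang -39.8 w 39.8 F [-0.5  1.1 -0. ]
```

View pics/w10.png

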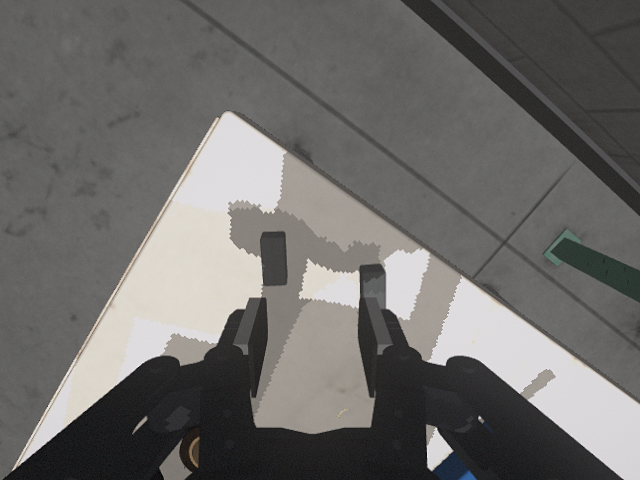

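Run:
```python
from h import *
im=cv2.imread("pics/w10.png");cv2.imwrite("pics/w10a.png",cv2.resize(im[220:300,250:400],None,fx=5,fy=5,interpolation=cv2.INTER_CUBIC))
```

```text
(no output)
```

View pics/w10a.png

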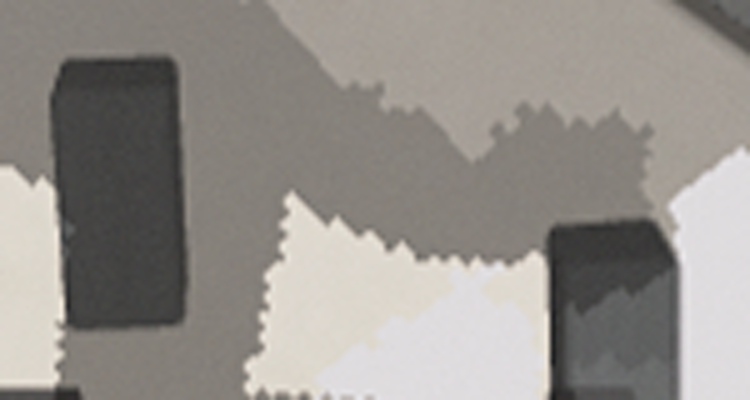

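Run:
```python
from h import *
c=load("w10");g=lambda u,v,z:px2w(c,250+u/5-.4,220+v/5-.4,z)
p=[g(*q,14)[:2] for q in((53,90),(180,88),(186,322),(66,328))];d=p[0]+p[1]-p[2]-p[3]
print(np.mean(p,0),np.linalg.norm(p[0]-p[3]),np.linalg.norm(p[0]-p[1]),np.degrees(np.arctan2(d[1],d[0])))
```

```text
[441.5698352 348.8961737] 29.139703939195424 14.16924275486616 50.49949892294645
```

Call:
servo_tool --targets '[{"tx":-0.012,"ty":0.018,"tz":0,"roll":0},{"tx":0,"ty":0,"tz":-0.015,"roll":0},{"tx":0,"ty":0,"tz":-0.015,"roll":0},{"tx":0,"ty":0,"tz":-0.01,"roll":0},{"tx":0,"ty":0,"tz":0,"roll":0}]'

```text
time_s: 17.95
ee_pos: [440.9, 350.1, 24.8]
ee_rot: [[-0.639, 0.037, 0.768], [-0.769, -0.018, -0.639], [-0.01, -0.999, 0.04]]
force: [-0.8, -0.6, 0.5]
gripper_width: 39.9
```

Call:
servo_tool --targets '[{"tx":-0.001,"ty":-0.001,"tz":-0.01,"roll":0},{"tx":0,"ty":0,"tz":-0.01,"roll":0},{"tx":0,"ty":0,"tz":-0.001,"roll":0},{"tx":0,"ty":0,"tz":0,"roll":0}]'

```text
time_s: 18.45
ee_pos: [440.2, 348.9, 2.2]
ee_rot: [[-0.639, 0.037, 0.768], [-0.769, -0.018, -0.639], [-0.01, -0.999, 0.04]]
force: [-0.1, -0.7, -0.2]
gripper_width: 39.9
```

Call:
servo_tool --targets '[{"tx":0,"ty":0,"tz":0,"roll":0},{"tx":0,"ty":0,"tz":0,"roll":0},{"tx":0,"ty":0,"tz":0,"roll":0},{"tx":0,"ty":0,"tz":0,"roll":0}]' --fingers 0.0

```text
time_s: 18.95
ee_pos: [440.8, 349.3, 3.2]
ee_rot: [[-0.639, 0.039, 0.768], [-0.769, -0.017, -0.639], [-0.012, -0.999, 0.04]]
force: [-0.8, 0.9, 0.0]
gripper_width: 12.4
```

Call:
servo_tool --targets '[{"tx":0,"ty":0,"tz":0.055,"roll":0},{"tx":0,"ty":0,"tz":0.06,"roll":0.13},{"tx":0,"ty":-0.02,"tz":0.06,"roll":0.13},{"tx":0,"ty":-0.05,"tz":0,"roll":0.13},{"tx":0,"ty":-0.05,"tz":0,"roll":0.13},{"tx":0,"ty":-0.05,"tz":0,"roll":0.13},{"tx":0,"ty":-0.05,"tz":0,"roll":0.13},{"tx":0,"ty":-0.05,"tz":0,"roll":0.13}]'

```text
time_s: 19.95
ee_pos: [441.0, 75.8, 183.1]
ee_rot: [[0.252, 0.047, 0.967], [-0.968, 0.022, 0.251], [-0.01, -0.999, 0.052]]
force: [-0.2, -0.9, -0.1]
gripper_width: 12.3
```

Call:
servo_tool --targets '[{"tx":0,"ty":-0.05,"tz":0,"roll":0},{"tx":0,"ty":-0.04,"tz":0,"roll":0},{"tx":0,"ty":0,"tz":-0.02,"roll":0},{"tx":0,"ty":0,"tz":0,"roll":0},{"tx":0,"ty":0,"tz":0,"roll":0}]'

```text
time_s: 20.58
ee_pos: [440.5, -21.0, 164.1]
ee_rot: [[0.247, 0.05, 0.968], [-0.969, 0.021, 0.246], [-0.008, -0.999, 0.054]]
force: [0.9, 0.0, 0.9]
gripper_width: 12.7
```

Run:
```python
from h import *
state();im,c=snap("wrist","w11")
```

```text
t 20.575 pos [440.5 -21.  164.1] zang 14.28 w 12.7 F [0.9 0.  0.9]
```

View pics/w11.png

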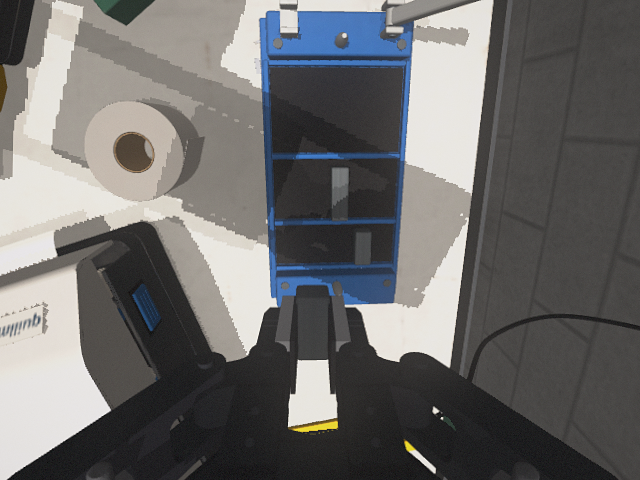

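Call:
servo_tool --targets '[{"tx":0.06,"ty":0,"tz":0,"roll":0},{"tx":0.06,"ty":0,"tz":0,"roll":0},{"tx":0,"ty":0,"tz":0,"roll":0},{"tx":0,"ty":0,"tz":0,"roll":0},{"tx":-0.05,"ty":-0.01,"tz":0,"roll":0},{"tx":-0.055,"ty":-0.007,"tz":0,"roll":0},{"tx":0,"ty":0,"tz":0,"roll":0},{"tx":0,"ty":0,"tz":0,"roll":0}]'

```text
time_s: 21.62
ee_pos: [449.1, -32.5, 165.3]
ee_rot: [[0.256, 0.047, 0.966], [-0.967, 0.022, 0.255], [-0.009, -0.999, 0.051]]
force: [0.4, 0.6, -0.2]
gripper_width: 12.4
```

Run:
```python
from h import *
state();im,c=snap("wrist","w12")
cv2.imwrite("pics/w12a.png",cv2.resize(im[120:370,240:400],None,fx=3.2,fy=3.2,interpolation=cv2.INTER_CUBIC)[:800])
```

```text
t 21.625 pos [449.1 -32.5 165.3] zang 14.78 w 12.4 F [ 0.4  0.6 -0.2]
```

View pics/w12a.png

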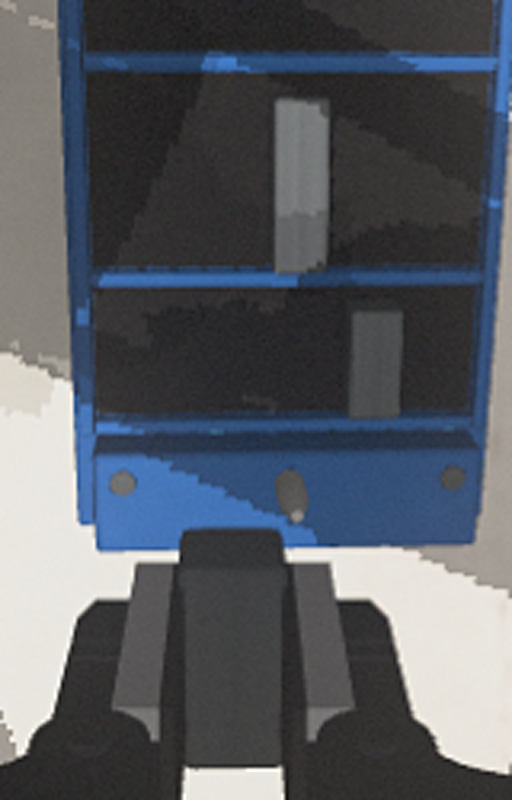

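Run:
```python
from h import *
c=load("w12")
f=lambda u,v,z:px2w(c,240+u/3.2-.34,120+v/3.2-.34,z)
print("pinR",tr(f(297,516,43)),"walls",[tr(f(250,v,9)) for v in (270,288,414)])
print("D",[tr(f(u,v,18)) for u,v in((274,98),(329,98),(327,271),(275,273))])
print("C",[tr(f(u,v,18)) for u,v in((350,310),(403,310),(401,415),(351,415))])
zk=165.3+10.8
q=[f(*p,zk) for p in((180,563),(285,563),(283,766),(184,766))];m=np.mean(q,0);print("key",np.linalg.norm(q[0]-q[3]),np.linalg.norm(q[0]-q[1]),tr(m),"TCP",tr(r.sense()["ee_pos"]), "ang",np.degrees(np.arctan2(*((q[0]+q[1]-q[2]-q[3])[:2][::-1]))))
```

```text
pinR [ -0.2 -93. ] walls [array([-10.1, -37.9]), array([-10.1, -42.7]), array([ -9.8, -77.9])]
D [array([-5.2,  6.7]), array([8.2, 6.7]), array([  9. , -36.4]), array([ -4.3, -36.8])]
C [array([ 15.2, -46.7]), array([ 29. , -46.8]), array([ 29.9, -75.6]), array([ 16.5, -75.4])]
key 30.119439388640853 13.228347308061883 [-23.3 -54.1] TCP [-24.8 -53.9] ang 105.08494641277362
```

Call:
servo_tool --targets '[{"tx":0.002,"ty":-0.008,"tz":-0.03,"roll":0},{"tx":0,"ty":0,"tz":-0.04,"roll":0},{"tx":0,"ty":0,"tz":-0.03,"roll":0},{"tx":0,"ty":0,"tz":-0.02,"roll":0},{"tx":0,"ty":0,"tz":0,"roll":0},{"tx":0,"ty":0,"tz":0,"roll":0}]'

```text
time_s: 22.42
ee_pos: [460.5, -40.8, 44.5]
ee_rot: [[0.258, 0.058, 0.964], [-0.966, 0.02, 0.258], [-0.004, -0.998, 0.061]]
force: [-0.0, -0.6, -0.5]
gripper_width: 12.7
```

Call:
servo_tool --targets '[{"tx":-0.008,"ty":0.002,"tz":-0.006,"roll":0},{"tx":-0.001,"ty":0,"tz":-0.007,"roll":0},{"tx":-0.001,"ty":0,"tz":-0.007,"roll":0},{"tx":0,"ty":0,"tz":0,"roll":0}]'

```text
time_s: 22.92
ee_pos: [451.5, -38.8, 25.2]
ee_rot: [[0.259, 0.062, 0.964], [-0.966, 0.019, 0.258], [-0.002, -0.998, 0.065]]
force: [-0.5, -0.9, -1.2]
gripper_width: 12.3
```

Call:
servo_tool --targets '[{"tx":0,"ty":0,"tz":-0.009,"roll":0},{"tx":0,"ty":0,"tz":-0.008,"roll":0},{"tx":0,"ty":0,"tz":0,"roll":0}]'

```text
time_s: 23.3
ee_pos: [452.1, -39.0, 7.1]
ee_rot: [[0.259, 0.063, 0.964], [-0.966, 0.019, 0.258], [-0.002, -0.998, 0.066]]
force: [0.6, -0.3, -1.3]
gripper_width: 12.1
```

Call:
servo_tool --targets '[{"tx":0,"ty":0,"tz":0,"roll":0},{"tx":0,"ty":0,"tz":0,"roll":0},{"tx":0,"ty":0,"tz":0,"roll":0}]' --fingers 0.03

```text
time_s: 23.68
ee_pos: [452.3, -39.0, 7.2]
ee_rot: [[0.259, 0.063, 0.964], [-0.966, 0.019, 0.258], [-0.002, -0.998, 0.066]]
force: [0.0, -0.3, 0.4]
gripper_width: 29.6
```

Call:
servo_tool --targets '[{"tx":0,"ty":0,"tz":0.06,"roll":0},{"tx":0,"ty":0,"tz":0.06,"roll":0},{"tx":0,"ty":0,"tz":0.05,"roll":0},{"tx":0,"ty":0,"tz":0,"roll":0},{"tx":0,"ty":0,"tz":0,"roll":0}]'

```text
time_s: 24.3
ee_pos: [450.7, -38.8, 180.4]
ee_rot: [[0.258, 0.059, 0.964], [-0.966, 0.019, 0.258], [-0.003, -0.998, 0.062]]
force: [0.2, 0.1, 0.8]
gripper_width: 30.5
```

Run:
```python
from h import *
state();im,c=snap("wrist","w13");print(np.round(r.sense()["joints"],2))
```

```text
t 24.3 pos [450.7 -38.8 180.4] zang 14.96 w 30.5 F [0.2 0.1 0.8]
[-11.74   9.08 106.75   2.03  61.09 -27.64]
```

View pics/w13.png

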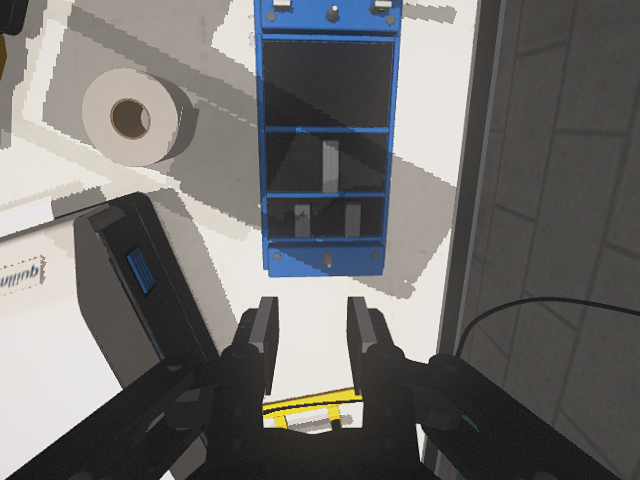

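Call:
servo_tool --targets '[{"tx":0.06,"ty":0,"tz":0,"roll":0},{"tx":0.06,"ty":0,"tz":0,"roll":0},{"tx":0.06,"ty":0,"tz":0,"roll":0},{"tx":0,"ty":0,"tz":0,"roll":0},{"tx":0,"ty":0,"tz":0,"roll":0}]'

```text
time_s: 24.98
ee_pos: [626.9, -37.5, 168.1]
ee_rot: [[0.258, 0.037, 0.966], [-0.966, 0.022, 0.257], [-0.012, -0.999, 0.041]]
force: [-0.3, -1.6, -0.2]
gripper_width: 30.4
```

Call:
servo_tool --targets '[{"tx":-0.06,"ty":0,"tz":0,"roll":0},{"tx":-0.06,"ty":0,"tz":0,"roll":0},{"tx":-0.06,"ty":0,"tz":0,"roll":0},{"tx":0,"ty":0,"tz":0,"roll":0},{"tx":0,"ty":0,"tz":0,"roll":0}]'

```text
time_s: 25.6
ee_pos: [431.9, -35.8, 162.3]
ee_rot: [[0.257, 0.023, 0.966], [-0.966, 0.025, 0.256], [-0.018, -0.999, 0.028]]
force: [0.3, 0.2, 0.7]
gripper_width: 29.9
```

Call:
servo_tool --targets '[{"tx":0.06,"ty":0,"tz":0,"roll":0},{"tx":0.0,"ty":0,"tz":0,"roll":0},{"tx":-0.06,"ty":0,"tz":0,"roll":0},{"tx":0,"ty":0,"tz":0,"roll":0},{"tx":0.06,"ty":0,"tz":0,"roll":0},{"tx":0,"ty":0,"tz":0,"roll":0},{"tx":-0.06,"ty":0,"tz":0,"roll":0},{"tx":0,"ty":0,"tz":0,"roll":0}]'

```text
time_s: 26.6
ee_pos: [431.8, -35.5, 158.9]
ee_rot: [[0.258, 0.015, 0.966], [-0.966, 0.026, 0.257], [-0.021, -1.0, 0.021]]
force: [0.6, 0.4, 0.6]
gripper_width: 30.3
```

Call:
servo_tool --targets '[{"tx":0.03,"ty":0.02,"tz":0.02,"roll":-0.1},{"tx":0.01,"ty":0.05,"tz":0,"roll":-0.13},{"tx":0,"ty":0.05,"tz":0,"roll":-0.13},{"tx":0,"ty":0.05,"tz":0,"roll":-0.13},{"tx":0,"ty":0.05,"tz":0,"roll":-0.13},{"tx":0,"ty":0.05,"tz":0,"roll":-0.13},{"tx":0,"ty":0.05,"tz":0,"roll":-0.13},{"tx":0,"ty":0,"tz":-0.03,"roll":0}]' --fingers 0.04

```text
time_s: 27.6
ee_pos: [483.0, 298.4, 154.3]
ee_rot: [[-0.607, 0.048, 0.793], [-0.794, 0.007, -0.608], [-0.035, -0.999, 0.034]]
force: [0.3, -0.8, -0.0]
gripper_width: 39.9
```

Call:
servo_tool --targets '[{"tx":0,"ty":0,"tz":-0.03,"roll":0},{"tx":0,"ty":0,"tz":-0.03,"roll":0},{"tx":0,"ty":0,"tz":0,"roll":0},{"tx":0,"ty":0,"tz":0,"roll":0}]'

```text
time_s: 28.1
ee_pos: [484.6, 301.7, 92.0]
ee_rot: [[-0.604, 0.049, 0.795], [-0.796, 0.008, -0.605], [-0.036, -0.999, 0.034]]
force: [-0.1, -0.2, 1.0]
gripper_width: 40.2
```

Run:
```python
from h import *
state();im,c=snap("wrist","w14")
```

```text
t 28.1 pos [484.6 301.7  92. ] zang -37.28 w 40.2 F [-0.1 -0.2  1. ]
```

View pics/w14.png

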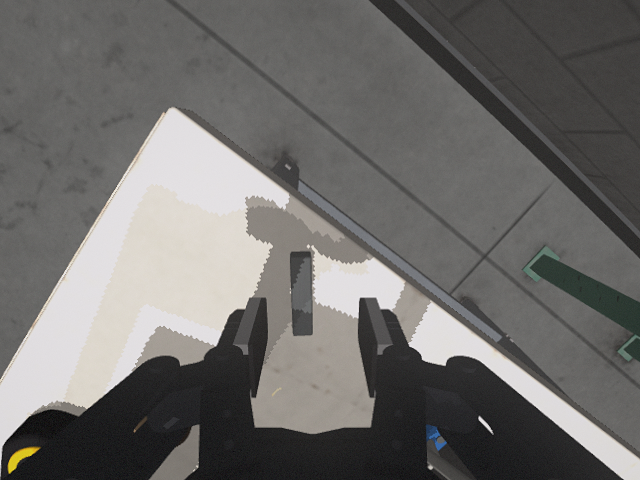

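Run:
```python
from h import *
im=cv2.imread("pics/w14.png");cv2.imwrite("pics/w14a.png",cv2.resize(im[240:345,270:340],None,fx=5,fy=5,interpolation=cv2.INTER_CUBIC))
```

```text
(no output)
```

View pics/w14a.png

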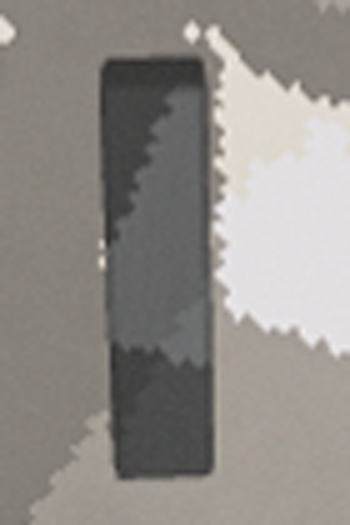

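Run:
```python
from h import *
c=load("w14");g=lambda u,v,z:px2w(c,270+u/5-.4,240+v/5-.4,z)
p=[g(*q,14)[:2] for q in((102,82),(208,82),(213,472),(114,476))];d=p[0]+p[1]-p[2]-p[3]
print(np.mean(p,0),np.linalg.norm(p[0]-p[3]),np.linalg.norm(p[0]-p[1]),np.degrees(np.arctan2(d[1],d[0])))
```

```text
[465.07142839 283.27421325] 57.56387147259692 13.690260497632915 53.403081111165484
```

Call:
servo_tool --targets '[{"tx":-0.021,"ty":-0.018,"tz":0,"roll":0},{"tx":0,"ty":0,"tz":-0.02,"roll":0},{"tx":0,"ty":0,"tz":-0.02,"roll":0},{"tx":0,"ty":0,"tz":-0.015,"roll":0},{"tx":0,"ty":0,"tz":-0.01,"roll":0},{"tx":0,"ty":0,"tz":0,"roll":0}]'

```text
time_s: 28.9
ee_pos: [469.8, 285.9, 33.3]
ee_rot: [[-0.605, 0.064, 0.794], [-0.795, 0.015, -0.607], [-0.051, -0.998, 0.041]]
force: [-0.5, 0.3, -0.6]
gripper_width: 39.8
```

Call:
servo_tool --targets '[{"tx":0.05,"ty":0.03,"tz":0.01,"roll":0},{"tx":0.05,"ty":0.03,"tz":0.01,"roll":0},{"tx":0,"ty":0,"tz":0,"roll":0},{"tx":-0.05,"ty":-0.03,"tz":0,"roll":0},{"tx":-0.05,"ty":-0.03,"tz":0,"roll":0},{"tx":0,"ty":0,"tz":0,"roll":0},{"tx":0,"ty":0,"tz":0,"roll":0}]'

```text
time_s: 29.78
ee_pos: [464.8, 283.4, 54.5]
ee_rot: [[-0.605, 0.059, 0.794], [-0.795, 0.013, -0.606], [-0.046, -0.998, 0.039]]
force: [0.7, -0.6, 0.1]
gripper_width: 39.9
```

Call:
servo_tool --targets '[{"tx":0.05,"ty":0.03,"tz":0.005,"roll":0},{"tx":0.05,"ty":0.03,"tz":0.005,"roll":0},{"tx":0,"ty":0,"tz":0,"roll":0},{"tx":-0.05,"ty":-0.03,"tz":0,"roll":0},{"tx":-0.05,"ty":-0.03,"tz":0,"roll":0},{"tx":0,"ty":0,"tz":0,"roll":0},{"tx":0,"ty":0,"tz":0,"roll":0}]'

```text
time_s: 30.65
ee_pos: [464.3, 283.3, 63.7]
ee_rot: [[-0.605, 0.056, 0.794], [-0.795, 0.011, -0.606], [-0.043, -0.998, 0.038]]
force: [0.7, 0.1, -0.1]
gripper_width: 40.1
```

Call:
servo_tool --targets '[{"tx":-0.001,"ty":0,"tz":-0.015,"roll":0},{"tx":-0.001,"ty":0,"tz":-0.015,"roll":0},{"tx":-0.001,"ty":0,"tz":-0.01,"roll":0},{"tx":0,"ty":0,"tz":0,"roll":0}]'

```text
time_s: 31.15
ee_pos: [467.7, 286.8, 24.1]
ee_rot: [[-0.604, 0.063, 0.794], [-0.795, 0.015, -0.606], [-0.05, -0.998, 0.041]]
force: [0.5, -0.7, -0.9]
gripper_width: 40.2
```

Call:
servo_tool --targets '[{"tx":-0.004,"ty":-0.003,"tz":-0.006,"roll":0},{"tx":-0.001,"ty":-0.001,"tz":-0.008,"roll":0},{"tx":-0.001,"ty":0,"tz":-0.006,"roll":0},{"tx":0,"ty":0,"tz":0,"roll":0}]'

```text
time_s: 31.65
ee_pos: [462.4, 283.0, 3.5]
ee_rot: [[-0.604, 0.065, 0.794], [-0.795, 0.016, -0.606], [-0.052, -0.998, 0.042]]
force: [-0.6, 0.3, -0.4]
gripper_width: 39.9
```

Call:
servo_tool --targets '[{"tx":0,"ty":0,"tz":0,"roll":0},{"tx":0,"ty":0,"tz":0,"roll":0},{"tx":0,"ty":0,"tz":0,"roll":0},{"tx":0,"ty":0,"tz":0,"roll":0}]' --fingers 0.0

```text
time_s: 32.15
ee_pos: [462.7, 283.2, 4.0]
ee_rot: [[-0.604, 0.066, 0.794], [-0.795, 0.016, -0.606], [-0.053, -0.998, 0.042]]
force: [0.2, -0.4, -0.7]
gripper_width: 12.2
```

Call:
servo_tool --targets '[{"tx":0,"ty":0,"tz":0.055,"roll":0},{"tx":0,"ty":0,"tz":0.06,"roll":0.13},{"tx":0,"ty":0,"tz":0.05,"roll":0.13},{"tx":0,"ty":-0.04,"tz":0,"roll":0.13},{"tx":-0.005,"ty":-0.05,"tz":0,"roll":0.13},{"tx":-0.005,"ty":-0.05,"tz":0,"roll":0.13},{"tx":-0.005,"ty":-0.04,"tz":0,"roll":0.13},{"tx":0,"ty":-0.02,"tz":0,"roll":0.13}]'

```text
time_s: 33.15
ee_pos: [446.6, 79.5, 174.2]
ee_rot: [[0.291, 0.034, 0.956], [-0.955, 0.061, 0.289], [-0.049, -0.998, 0.05]]
force: [0.5, -0.7, -0.7]
gripper_width: 12.3
```

Call:
servo_tool --targets '[{"tx":0,"ty":0,"tz":0,"roll":0},{"tx":0,"ty":0,"tz":0,"roll":0},{"tx":0,"ty":0,"tz":0,"roll":0}]'

```text
time_s: 33.52
ee_pos: [446.3, 79.1, 174.1]
ee_rot: [[0.285, 0.034, 0.958], [-0.957, 0.062, 0.283], [-0.049, -0.998, 0.05]]
force: [-0.4, 0.3, -0.7]
gripper_width: 12.4
```

Run:
```python
from h import *
state();im,c=snap("wrist","w15")
cv2.imwrite("pics/w15a.png",cv2.resize(im[180:420,210:440],None,fx=2.5,fy=2.5,interpolation=cv2.INTER_CUBIC))
```

```text
t 33.525 pos [446.3  79.1 174.1] zang 16.46 w 12.4 F [-0.4  0.3 -0.7]
```

View pics/w15a.png

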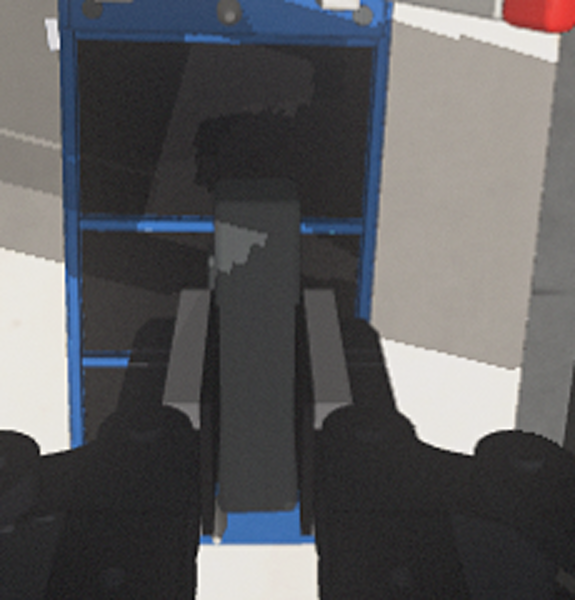

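Run:
```python
from h import *
c=load("w15")
f=lambda u,v,z:px2w(c,210+u/2.5-.3,180+v/2.5-.3,z)
zk=174.1+10
q=[f(*p,zk) for p in((214,199),(299,199),(297,511),(219,511))];m=np.mean(q,0);print("key",np.linalg.norm(q[0]-q[3]),np.linalg.norm(q[0]-q[1]),tr(m),"TCP",tr(r.sense()["ee_pos"]), "ang",np.degrees(np.arctan2(*((q[0]+q[1]-q[2]-q[3])[:2][::-1]))))
print("pinL",tr(f(232,10,43)),"walls",[tr(f(150,v,9)) for v in(222,232)],tr(f(150,42,22)))
```

```text
key 57.78362696290781 13.441730683900179 [ 2.3 55.2] TCP [ 1.2 54.5] ang 106.76730805769658
pinL [ 0.6 97. ] walls [array([-26. ,  16.1]), array([-26. ,  12.2])] [-25.4  83.4]
```

Call:
servo_tool --targets '[{"tx":0.002,"ty":-0.007,"tz":-0.02,"roll":-0.035},{"tx":0,"ty":0,"tz":-0.03,"roll":0},{"tx":0,"ty":0,"tz":-0.03,"roll":0},{"tx":0,"ty":0,"tz":-0.03,"roll":0},{"tx":0,"ty":0,"tz":-0.01,"roll":0},{"tx":0,"ty":0,"tz":0,"roll":0}]'

```text
time_s: 34.33
ee_pos: [450.9, 76.8, 52.4]
ee_rot: [[0.256, 0.041, 0.966], [-0.966, 0.062, 0.253], [-0.049, -0.997, 0.056]]
force: [0.4, -0.9, -1.2]
gripper_width: 12.4
```

Call:
servo_tool --targets '[{"tx":-0.003,"ty":-0.0045,"tz":-0.008,"roll":0},{"tx":-0.001,"ty":0,"tz":-0.01,"roll":0},{"tx":-0.001,"ty":0,"tz":-0.008,"roll":0},{"tx":0,"ty":0,"tz":0,"roll":0}]'

```text
time_s: 34.83
ee_pos: [447.7, 72.2, 26.9]
ee_rot: [[0.256, 0.046, 0.966], [-0.965, 0.062, 0.253], [-0.048, -0.997, 0.061]]
force: [-1.4, -0.3, -1.7]
gripper_width: 12.5
```

Call:
servo_tool --targets '[{"tx":0,"ty":0,"tz":-0.009,"roll":0},{"tx":0,"ty":0,"tz":-0.008,"roll":0},{"tx":0,"ty":0,"tz":0,"roll":0}]'

```text
time_s: 35.2
ee_pos: [448.1, 72.1, 9.0]
ee_rot: [[0.256, 0.047, 0.966], [-0.966, 0.062, 0.253], [-0.048, -0.997, 0.061]]
force: [-0.2, -0.7, -1.5]
gripper_width: 12.6
```

Call:
servo_tool --targets '[{"tx":0,"ty":0,"tz":-0.001,"roll":0},{"tx":0,"ty":0,"tz":0,"roll":0},{"tx":0,"ty":0,"tz":0,"roll":0},{"tx":0,"ty":0,"tz":0,"roll":0}]' --fingers 0.03

```text
time_s: 35.7
ee_pos: [448.9, 72.2, 8.3]
ee_rot: [[0.256, 0.049, 0.965], [-0.966, 0.062, 0.253], [-0.047, -0.997, 0.063]]
force: [0.2, 0.4, 0.0]
gripper_width: 30.1
```

Call:
servo_tool --targets '[{"tx":0,"ty":0,"tz":0.06,"roll":0},{"tx":0,"ty":0,"tz":0.06,"roll":0},{"tx":0,"ty":0,"tz":0.06,"roll":0},{"tx":0.01,"ty":-0.04,"tz":0.05,"roll":0},{"tx":0.01,"ty":-0.04,"tz":0,"roll":0},{"tx":0,"ty":0,"tz":0,"roll":0},{"tx":0,"ty":0,"tz":0,"roll":0}]'

```text
time_s: 36.58
ee_pos: [466.6, -7.3, 242.7]
ee_rot: [[0.257, 0.047, 0.965], [-0.965, 0.06, 0.254], [-0.046, -0.997, 0.061]]
force: [0.3, 0.7, 0.5]
gripper_width: 30.0
```

Run:
```python
from h import *
state();im,c=snap("wrist","w16");snap("top","t16");snap("side","s16")
cv2.imwrite("pics/w16a.png",im)
```

```text
t 36.575 pos [466.6  -7.3 242.7] zang 14.75 w 30.0 F [0.3 0.7 0.5]
```

View pics/w16.png

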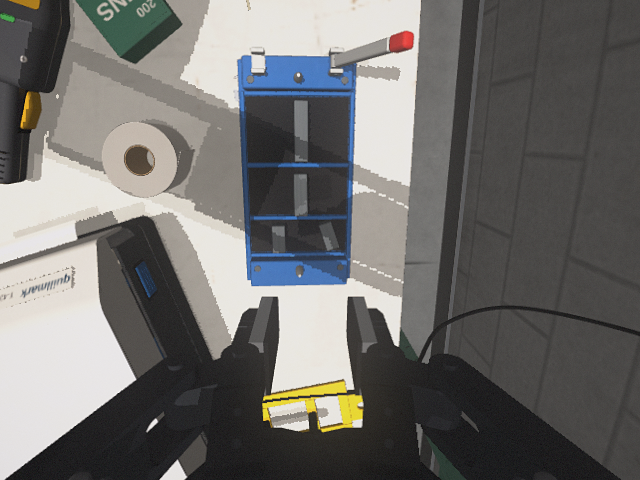

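View pics/s16.png

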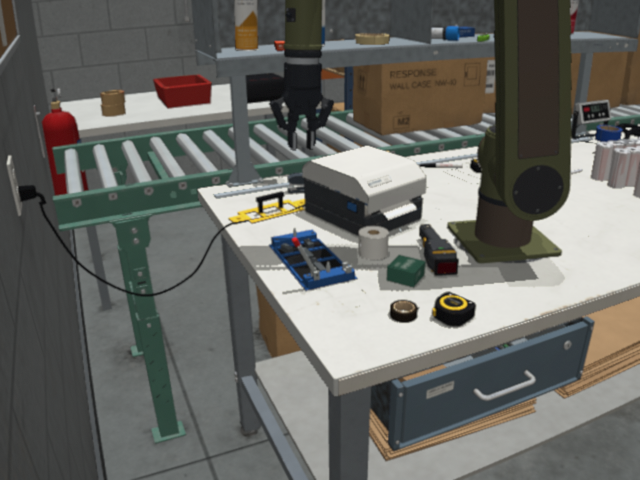

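Run:
```python
from h import *
im=cv2.imread("pics/w16.png");cv2.imwrite("pics/w16b.png",cv2.resize(im[85:290,235:360],None,fx=2.9,fy=2.9,interpolation=cv2.INTER_CUBIC))
cv2.imwrite("pics/w16c.png",cv2.resize(im[205:265,250:350],None,fx=7,fy=7,interpolation=cv2.INTER_CUBIC))
```

```text
(no output)
```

View pics/w16b.png

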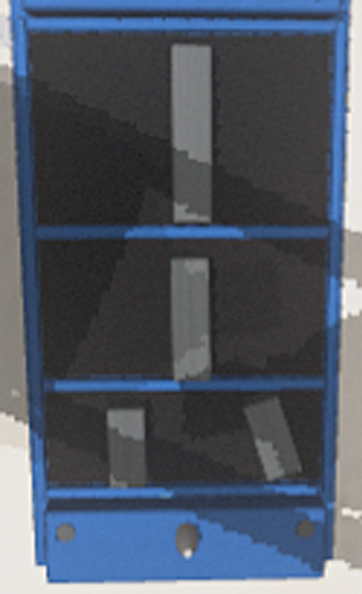

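View pics/w16c.png

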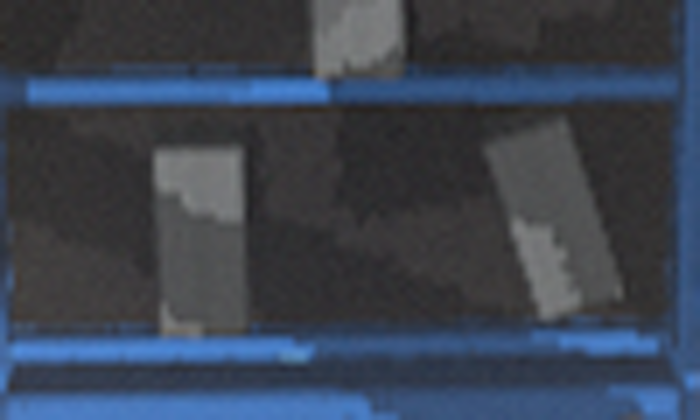

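Run:
```python
from h import *
c=load("w16")
g=lambda u,v,z:px2w(c,250+u/7-.43,205+v/7-.43,z)
f=lambda u,v,z:px2w(c,235+u/2.9-.33,85+v/2.9-.33,z)
for n,h,z,q in(("C",g,18,[(485,145),(565,118),(623,297),(545,318)]),("A",g,18,[(155,148),(242,148),(246,328),(163,335)]),("D",f,18,[(171,259),(208,259),(210,378),(173,380)]),("B",f,18,[(171,45),(211,45),(211,221),(173,221)])):
  p=[h(*x,z)[:2] for x in q];d=p[0]+p[1]-p[2]-p[3];print(n,np.mean(p,0).round(1),tr(np.mean(p,0)),"len",(np.linalg.norm(d)/2).round(1),"ang",np.degrees(np.arctan2(d[1],d[0])).round(1),[tr(x).tolist() for x in p])
print("walls",[tr(g(350,v,9)) for v in(78,100,338)],[tr(f(150,v,9)) for v in(227,238)],"x",tr(g(3,200,9)),tr(g(680,200,9)),tr(f(188,556,43)))
```

```text
C [504.7 -22.8] [ 32.  -58.9] len 29.2 ang 123.4 [[21.3, -47.1], [33.3, -43.1], [42.7, -71.1], [30.7, -74.3]]
A [453.8 -38.6] [-21.2 -61.3] len 28.6 ang 105.1 [[-27.8, -47.0], [-14.9, -47.1], [-14.8, -75.2], [-27.4, -76.1]]
D [464.8  12. ] [  2.2 -15.1] len 42.4 ang 105.2 [[-4.5, 6.1], [8.3, 6.1], [9.0, -36.0], [-4.2, -36.6]]
B [449.6  72.8] [ 2.8 47.5] len 57.0 ang 104.7 [[-3.8, 76.0], [9.4, 76.1], [9.4, 19.0], [-3.7, 19.0]]
walls [array([  1.5, -38.6]), array([  1.4, -42. ]), array([  1.2, -79.9])] [array([-11.6,  16.4]), array([-11.7,  12.6])] x [-51.5 -57. ] [ 52.4 -58.3] [  0.1 -94. ]
```

Call:
servo_tool --targets '[{"tx":0.037,"ty":-0.016,"tz":0,"roll":0.11},{"tx":0,"ty":0,"tz":-0.04,"roll":0.11},{"tx":0,"ty":0,"tz":-0.04,"roll":0.11},{"tx":0,"ty":0,"tz":-0.04,"roll":0},{"tx":0,"ty":0,"tz":-0.04,"roll":0},{"tx":0,"ty":0,"tz":0,"roll":0},{"tx":0,"ty":0,"tz":0,"roll":0}]' --fingers 0.026

```text
time_s: 37.6
ee_pos: [502.5, -16.5, 76.6]
ee_rot: [[0.574, 0.019, 0.819], [-0.817, 0.074, 0.571], [-0.05, -0.997, 0.058]]
force: [0.4, 0.3, 0.5]
gripper_width: 25.8
```

Run:
```python
from h import *
state();im,c=snap("wrist","w17")
```

```text
t 37.6 pos [502.5 -16.5  76.6] zang 34.9 w 25.8 F [0.4 0.3 0.5]
```

View pics/w17.png

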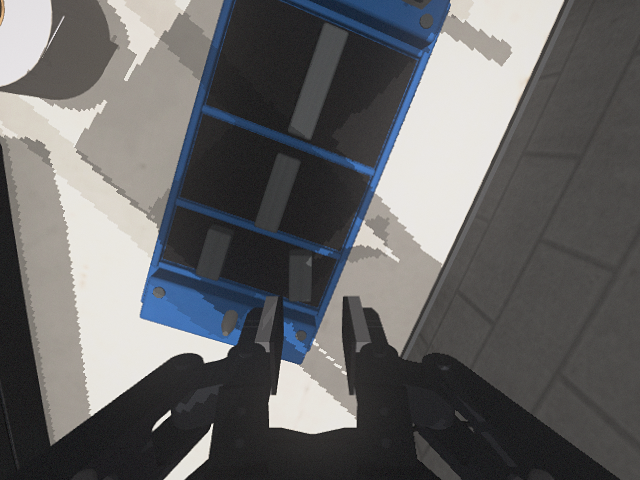

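Run:
```python
from h import *
c=load("w17")
p=[px2w(c,*x,18)[:2] for x in((289,251),(311,251),(312,299.5),(290,301))];d=p[0]+p[1]-p[2]-p[3];print(np.mean(p,0),np.degrees(np.arctan2(d[1],d[0])),np.linalg.norm(d)/2)
```

```text
[503.52190127 -21.2017435 ] 125.5164610802485 31.56895544390619
```

Call:
servo_tool --targets '[{"tx":0,"ty":-0.008,"tz":-0.012,"roll":0},{"tx":-0.001,"ty":0,"tz":-0.015,"roll":0},{"tx":-0.001,"ty":0,"tz":-0.012,"roll":0},{"tx":0,"ty":0,"tz":0,"roll":0}]'

```text
time_s: 38.15
ee_pos: [504.0, -26.4, 39.9]
ee_rot: [[0.574, 0.029, 0.818], [-0.817, 0.072, 0.572], [-0.043, -0.997, 0.065]]
force: [-0.9, 0.1, 0.6]
gripper_width: 25.9
```

Call:
servo_tool --targets '[{"tx":-0.001,"ty":0.003,"tz":-0.008,"roll":0},{"tx":-0.001,"ty":0,"tz":-0.008,"roll":0},{"tx":-0.001,"ty":0,"tz":-0.007,"roll":0},{"tx":0,"ty":0,"tz":0,"roll":0}]'

```text
time_s: 38.65
ee_pos: [501.5, -23.4, 16.1]
ee_rot: [[0.575, 0.03, 0.818], [-0.817, 0.072, 0.572], [-0.041, -0.997, 0.066]]
force: [-0.6, -0.3, -0.3]
gripper_width: 25.9
```

Call:
servo_tool --targets '[{"tx":0.001,"ty":0,"tz":-0.005,"roll":0},{"tx":0,"ty":0,"tz":0,"roll":0},{"tx":0,"ty":0,"tz":0,"roll":0}]'

```text
time_s: 39.02
ee_pos: [502.9, -23.4, 10.8]
ee_rot: [[0.575, 0.031, 0.818], [-0.817, 0.072, 0.572], [-0.041, -0.997, 0.066]]
force: [0.4, -0.1, -0.4]
gripper_width: 26.3
```

Call:
servo_tool --targets '[{"tx":0,"ty":0,"tz":0,"roll":0},{"tx":0,"ty":0,"tz":0,"roll":0},{"tx":0,"ty":0,"tz":0,"roll":0},{"tx":0,"ty":0,"tz":0,"roll":0}]' --fingers 0.0

```text
time_s: 39.52
ee_pos: [503.2, -23.5, 11.4]
ee_rot: [[0.575, 0.032, 0.818], [-0.817, 0.072, 0.572], [-0.04, -0.997, 0.067]]
force: [0.4, -0.5, -0.3]
gripper_width: 12.4
```

Call:
servo_tool --targets '[{"tx":0,"ty":0,"tz":0.03,"roll":0},{"tx":-0.004,"ty":-0.002,"tz":0,"roll":-0.12},{"tx":-0.004,"ty":-0.002,"tz":0,"roll":-0.12},{"tx":0,"ty":0,"tz":0,"roll":-0.11},{"tx":0,"ty":0,"tz":0,"roll":0},{"tx":0,"ty":0,"tz":0,"roll":0}]'

```text
time_s: 40.28
ee_pos: [495.0, -27.7, 42.0]
ee_rot: [[0.252, 0.055, 0.966], [-0.967, 0.057, 0.249], [-0.041, -0.997, 0.067]]
force: [0.3, 0.4, 0.3]
gripper_width: 12.2
```

Run:
```python
from h import *
state()
```

```text
t 40.275 pos [495.  -27.7  42. ] zang 14.44 w 12.2 F [0.3 0.4 0.3]
```

Call:
servo_tool --targets '[{"tx":-0.001,"ty":0,"tz":-0.008,"roll":0.005},{"tx":-0.001,"ty":0,"tz":-0.008,"roll":0},{"tx":-0.001,"ty":0,"tz":-0.006,"roll":0},{"tx":0,"ty":0,"tz":0,"roll":0}]'

```text
time_s: 40.78
ee_pos: [491.5, -27.6, 17.8]
ee_rot: [[0.259, 0.053, 0.964], [-0.965, 0.057, 0.256], [-0.042, -0.997, 0.066]]
force: [0.2, -0.0, -0.1]
gripper_width: 12.0
```

Call:
servo_tool --targets '[{"tx":0.002,"ty":0,"tz":-0.006,"roll":0},{"tx":0,"ty":0,"tz":0,"roll":0},{"tx":0,"ty":0,"tz":0,"roll":0}]'

```text
time_s: 41.15
ee_pos: [494.0, -27.7, 11.4]
ee_rot: [[0.259, 0.053, 0.964], [-0.965, 0.057, 0.256], [-0.041, -0.997, 0.066]]
force: [1.0, 0.1, -0.1]
gripper_width: 12.5
```

Call:
servo_tool --targets '[{"tx":0,"ty":0,"tz":0,"roll":0},{"tx":0,"ty":0,"tz":0,"roll":0},{"tx":0,"ty":0,"tz":0,"roll":0}]' --fingers 0.03

```text
time_s: 41.52
ee_pos: [494.4, -27.8, 11.8]
ee_rot: [[0.259, 0.055, 0.964], [-0.965, 0.057, 0.256], [-0.041, -0.997, 0.067]]
force: [-0.1, 0.1, 1.0]
gripper_width: 29.7
```

Call:
servo_tool --targets '[{"tx":0,"ty":0,"tz":0.06,"roll":0},{"tx":0,"ty":0,"tz":0.06,"roll":0},{"tx":0,"ty":0,"tz":0.06,"roll":0},{"tx":0,"ty":-0.03,"tz":0.03,"roll":0},{"tx":0,"ty":0,"tz":0,"roll":0},{"tx":0,"ty":0,"tz":0,"roll":0}]'

```text
time_s: 42.28
ee_pos: [491.7, -57.3, 226.1]
ee_rot: [[0.259, 0.05, 0.965], [-0.965, 0.058, 0.256], [-0.043, -0.997, 0.063]]
force: [-0.3, 0.3, -1.1]
gripper_width: 30.4
```

Run:
```python
from h import *
state();im,c=snap("wrist","w18")
cv2.imwrite("pics/w18a.png",cv2.resize(im[60:290,220:360],None,fx=2.6,fy=2.6,interpolation=cv2.INTER_CUBIC))
```

```text
t 42.275 pos [491.7 -57.3 226.1] zang 14.87 w 30.4 F [-0.3  0.3 -1.1]
```

View pics/w18.png

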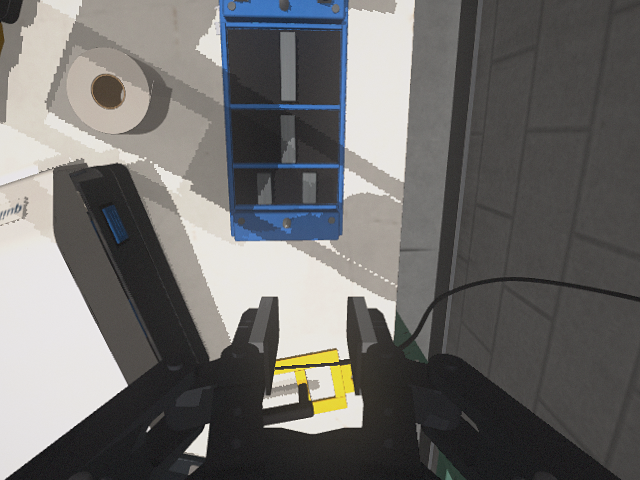

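Run:
```python
from h import *
c=load("t16")
print("shelf",px2w(c,548,100,380).round(0),px2w(c,640,340,380).round(0), px2w(c,590,240,380).round(0))
g=lambda u,v,z:px2w(c,390+u/5,140+v/5,z)[:2].round(0)
print("printer corner top",g(325,440,150),g(480,600,150), px2w(c,362,290,150).round(0))
im=cv2.imread("pics/t16.png");cv2.imwrite("pics/t16a.png",cv2.resize(im[120:320,380:600],None,fx=3.6,fy=3.6,interpolation=cv2.INTER_CUBIC)[:600])
```

```text
shelf [ 635. -374.  380.] [ 200. -517.  380.] [ 380. -433.  380.]
printer corner top [ 430. -244.] [ 361. -308.] [305. -42. 150.]
```

View pics/t16a.png

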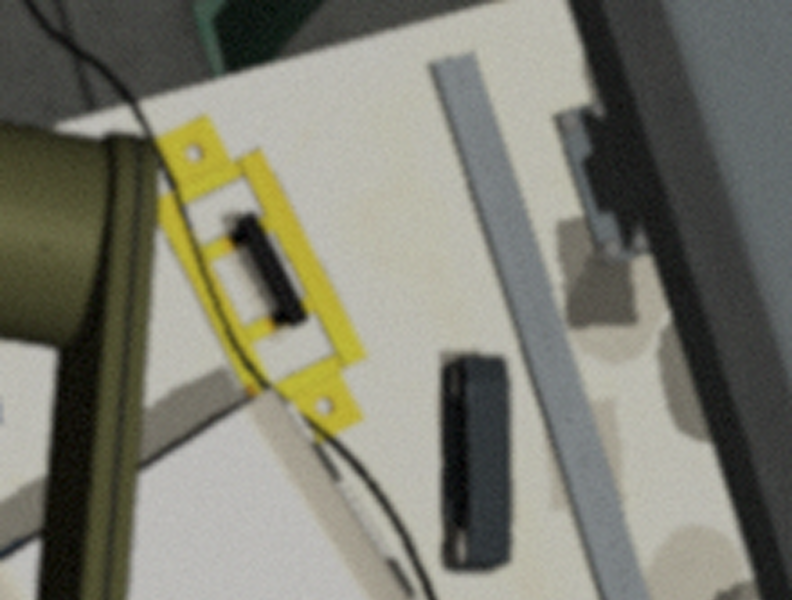

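Call:
servo_tool --targets '[{"tx":0.005,"ty":-0.025,"tz":0,"roll":-0.15},{"tx":0.005,"ty":-0.025,"tz":0,"roll":-0.15},{"tx":0.005,"ty":-0.025,"tz":0,"roll":-0.15},{"tx":0.005,"ty":-0.025,"tz":0,"roll":-0.15},{"tx":0.005,"ty":-0.025,"tz":0,"roll":-0.15},{"tx":0.005,"ty":-0.025,"tz":0,"roll":-0.15},{"tx":0,"ty":-0.02,"tz":0,"roll":-0.15},{"tx":0,"ty":-0.02,"tz":0,"roll":-0.15}]' --fingers 0.05

```text
time_s: 43.32
ee_pos: [513.8, -241.3, 207.8]
ee_rot: [[-0.824, 0.054, 0.564], [-0.564, 0.002, -0.826], [-0.046, -0.999, 0.029]]
force: [0.6, -0.5, -0.4]
gripper_width: 49.8
```

Call:
servo_tool --targets '[{"tx":0,"ty":-0.01,"tz":0,"roll":-0.15},{"tx":0,"ty":0,"tz":0,"roll":-0.04},{"tx":0,"ty":0,"tz":0,"roll":0},{"tx":0,"ty":0,"tz":0,"roll":0}]'

```text
time_s: 43.82
ee_pos: [510.7, -248.3, 199.0]
ee_rot: [[-0.919, 0.04, 0.393], [-0.393, 0.001, -0.92], [-0.037, -0.999, 0.015]]
force: [0.2, 0.1, -0.3]
gripper_width: 50.1
```

Run:
```python
from h import *
state();im,c=snap("wrist","w19")
```

```text
t 43.825 pos [ 510.7 -248.3  199. ] zang -66.88 w 50.1 F [ 0.2  0.1 -0.3]
```

View pics/w19.png

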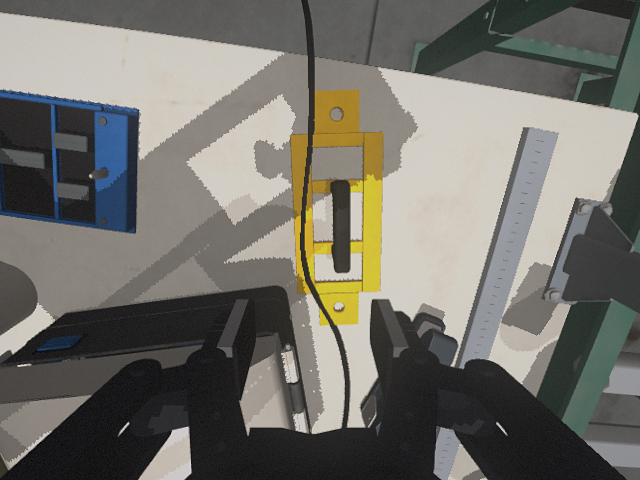

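Run:
```python
from h import *
cw,ct=load("w19"),load("t16")
W=[(309,60),(311,100),(310,140),(305,190),(303,240),(308,270),(325,300),(340,335),(347,380)]
T=[(130,100),(150,130),(175,185),(190,230),(210,290),(235,345),(260,380),(310,420),(360,460),(400,510)]
T=[(380+u/3.6,120+v/3.6) for u,v in T]
for z in(0,10,25,50,80,120):
  a=np.array([px2w(cw,*p,z)[:2] for p in W]);b=np.array([px2w(ct,*p,z)[:2]+[3.5,4] for p in T])
  # interp x as fn: compare y at same x
  i=np.argsort(b[:,0]);print(z,[(int(x),round(y-np.interp(x,b[i,0],b[i,1]),1)) for x,y in a])
f=lambda u,v,z:px2w(cw,u,v,z)[:2].round(1)
h1,h2=f(336.5,114,5),f(338.5,307,5);print("holes",h1,h2,np.linalg.norm(h1-h2),(h1+h2)/2,np.degrees(np.arctan2(*(h1-h2)[::-1])))
b1,b2=(f(340,181,49)),(f(342,272,49));print("bar ends",b1,b2,(b1+b2)/2,np.linalg.norm(b1-b2),np.degrees(np.arctan2(*(b1-b2)[::-1])))
```

```text
0 [(639, np.float64(0.8)), (609, np.float64(1.3)), (577, np.float64(0.4)), (533, np.float64(-0.7)), (487, np.float64(-1.6)), (460, np.float64(-2.9)), (436, np.float64(-7.1)), (405, np.float64(-1.5)), (356, np.float64(-0.8))]
10 [(637, np.float64(-2.0)), (608, np.float64(-1.3)), (577, np.float64(-2.0)), (535, np.float64(-3.1)), (490, np.float64(-4.3)), (463, np.float64(-6.6)), (440, np.float64(-13.2)), (410, np.float64(-7.7)), (363, np.float64(0.5))]
25 [(634, np.float64(-6.2)), (607, np.float64(-5.2)), (577, np.float64(-5.5)), (537, np.float64(-6.5)), (494, np.float64(-8.4)), (469, np.float64(-12.2)), (447, np.float64(-22.3)), (418, np.float64(-17.0)), (372, np.float64(-3.2))]
50 [(630, np.float64(-13.2)), (605, np.float64(-11.7)), (578, np.float64(-11.6)), (540, np.float64(-12.4)), (501, np.float64(-15.1)), (477, np.float64(-20.1)), (457, np.float64(-33.1)), (430, np.float64(-32.6)), (389, np.float64(-13.0))]
80 [(625, np.float64(-21.2)), (603, np.float64(-19.5)), (578, np.float64(-19.4)), (544, np.float64(-19.4)), (509, np.float64(-22.6)), (488, np.float64(-27.8)), (470, np.float64(-42.8)), (446, np.float64(-51.3)), (408, np.float64(-30.7))]
120 [(618, np.float64(-30.7)), (599, np.float64(-30.5)), (578, np.float64(-29.8)), (550, np.float64(-28.7)), (520, np.float64(-31.4)), (502, np.float64(-37.4)), (486, np.float64(-50.7)), (466, np.float64(-62.8)), (434, np.float64(-58.7))]
holes [ 607.4 -232.7] [ 437.  -311.6] 187.78011076788724 [ 522.2  -272.15] 24.84546563669036
bar ends [ 558.2 -254. ] [ 487.3 -288.1] [ 522.75 -271.05] 78.67413806327977 25.68565119509825
```

Call:
servo_tool --targets '[{"tx":0.011,"ty":-0.022,"tz":0,"roll":0.033},{"tx":0,"ty":0,"tz":-0.035,"roll":0},{"tx":0,"ty":0,"tz":-0.035,"roll":0},{"tx":0,"ty":0,"tz":-0.02,"roll":0},{"tx":0,"ty":0,"tz":0,"roll":0},{"tx":0,"ty":0,"tz":0,"roll":0}]' --fingers 0.045

```text
time_s: 44.62
ee_pos: [523.2, -269.6, 107.3]
ee_rot: [[-0.903, 0.042, 0.428], [-0.428, 0.001, -0.904], [-0.039, -0.999, 0.017]]
force: [-0.2, 0.3, 0.4]
gripper_width: 45.4
```

Run:
```python
from h import *
state();im,c=snap("wrist","w20")
```

```text
t 44.625 pos [ 523.2 -269.6  107.3] zang -64.65 w 45.4 F [-0.2  0.3  0.4]
```

View pics/w20.png

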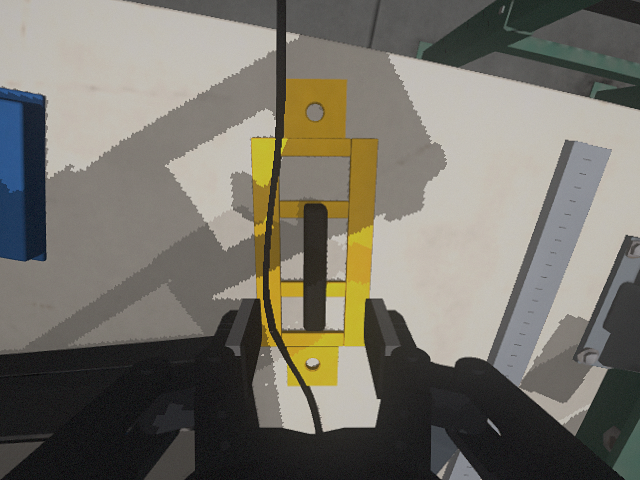

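Call:
servo_tool --targets '[{"tx":-0.002,"ty":0,"tz":-0.02,"roll":0},{"tx":-0.002,"ty":0,"tz":-0.02,"roll":0},{"tx":0,"ty":0,"tz":-0.015,"roll":0},{"tx":0,"ty":0,"tz":0,"roll":0}]'

```text
time_s: 45.18
ee_pos: [522.8, -271.5, 56.3]
ee_rot: [[-0.902, 0.051, 0.428], [-0.429, -0.004, -0.903], [-0.045, -0.999, 0.026]]
force: [-1.3, 0.6, -0.0]
gripper_width: 45.2
```

Call:
servo_tool --targets '[{"tx":-0.001,"ty":0.001,"tz":-0.015,"roll":0},{"tx":-0.001,"ty":0,"tz":-0.013,"roll":0},{"tx":-0.001,"ty":0,"tz":-0.006,"roll":0},{"tx":0,"ty":0,"tz":0,"roll":0}]'

```text
time_s: 45.68
ee_pos: [520.7, -271.0, 21.2]
ee_rot: [[-0.902, 0.053, 0.429], [-0.429, -0.005, -0.903], [-0.046, -0.999, 0.028]]
force: [-0.1, 0.3, -0.5]
gripper_width: 45.0
```

Call:
servo_tool --targets '[{"tx":0,"ty":0,"tz":0,"roll":0},{"tx":0,"ty":0,"tz":0,"roll":0},{"tx":0,"ty":0,"tz":0,"roll":0},{"tx":0,"ty":0,"tz":0,"roll":0}]' --fingers 0.0 --squeeze 80

```text
time_s: 46.18
ee_pos: [521.1, -271.2, 22.1]
ee_rot: [[-0.902, 0.055, 0.428], [-0.429, -0.006, -0.903], [-0.047, -0.998, 0.029]]
force: [0.1, -1.1, -1.6]
gripper_width: 12.8
```

Call:
servo_tool --targets '[{"tx":0,"ty":0,"tz":0.02,"roll":0},{"tx":0,"ty":0,"tz":0.03,"roll":0},{"tx":0,"ty":0,"tz":0.03,"roll":0},{"tx":0,"ty":0,"tz":0.03,"roll":0},{"tx":0,"ty":0,"tz":0.03,"roll":0},{"tx":0,"ty":0,"tz":0.03,"roll":0},{"tx":0,"ty":0,"tz":0.01,"roll":0},{"tx":0,"ty":0,"tz":0,"roll":0}]'

```text
time_s: 47.18
ee_pos: [516.8, -268.8, 203.0]
ee_rot: [[-0.902, 0.046, 0.429], [-0.43, -0.002, -0.903], [-0.041, -0.999, 0.021]]
force: [-0.3, 0.4, -2.5]
gripper_width: 12.7
```

Run:
```python
from h import *
state();im,c=snap("wrist","w21")
```

```text
t 47.175 pos [ 516.8 -268.8  203. ] zang -64.58 w 12.7 F [-0.3  0.4 -2.5]
```

View pics/w21.png

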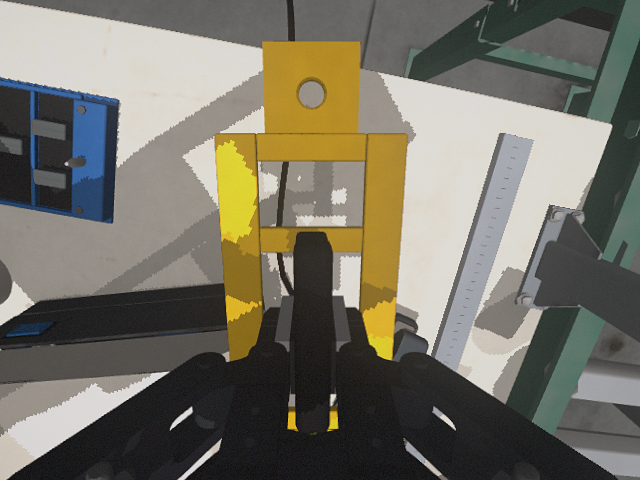

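Call:
servo_tool --targets '[{"tx":0,"ty":0.015,"tz":0,"roll":0.12},{"tx":0,"ty":0.025,"tz":0,"roll":0.14},{"tx":-0.005,"ty":0.03,"tz":0,"roll":0.14},{"tx":-0.005,"ty":0.03,"tz":0,"roll":0.14},{"tx":-0.008,"ty":0.03,"tz":0,"roll":0.14},{"tx":-0.008,"ty":0.03,"tz":0,"roll":0.14},{"tx":-0.008,"ty":0.03,"tz":0,"roll":0.14},{"tx":-0.008,"ty":0.03,"tz":0,"roll":0.14}]'

```text
time_s: 48.22
ee_pos: [465.7, -41.9, 187.6]
ee_rot: [[0.004, -0.003, 1.0], [-0.999, 0.038, 0.005], [-0.038, -0.999, -0.003]]
force: [0.6, 0.6, -2.5]
gripper_width: 12.4
```

Call:
servo_tool --targets '[{"tx":-0.006,"ty":0.025,"tz":0,"roll":0.12},{"tx":-0.004,"ty":0.015,"tz":0,"roll":0.1},{"tx":0,"ty":0,"tz":0,"roll":0},{"tx":0,"ty":0,"tz":0,"roll":0}]'

```text
time_s: 48.72
ee_pos: [450.6, 1.3, 182.1]
ee_rot: [[0.23, -0.023, 0.973], [-0.972, 0.037, 0.231], [-0.041, -0.999, -0.014]]
force: [-0.2, -0.2, -2.6]
gripper_width: 12.6
```

Call:
servo_tool --targets '[{"tx":0.004,"ty":0.012,"tz":-0.02,"roll":0.012},{"tx":0.003,"ty":0.01,"tz":-0.03,"roll":0.012},{"tx":0,"ty":0,"tz":-0.02,"roll":0},{"tx":0,"ty":0,"tz":0,"roll":0},{"tx":0,"ty":0,"tz":0,"roll":0}]'

```text
time_s: 49.35
ee_pos: [460.4, 19.8, 110.1]
ee_rot: [[0.244, -0.022, 0.97], [-0.969, 0.035, 0.245], [-0.039, -0.999, -0.012]]
force: [0.4, -0.5, -2.6]
gripper_width: 12.8
```

Run:
```python
from h import *
state();im,c=snap("wrist","w22")
```

```text
t 49.35 pos [460.4  19.8 110.1] zang 14.16 w 12.8 F [ 0.4 -0.5 -2.6]
```

View pics/w22.png

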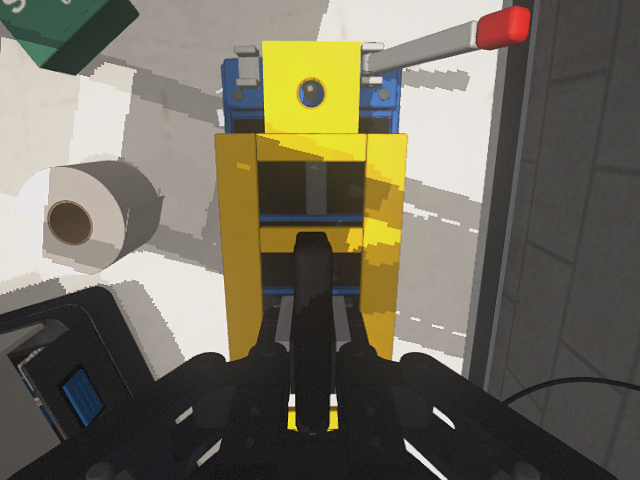

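Run:
```python
from h import *
im=cv2.imread("pics/w22.png");cv2.imwrite("pics/w22a.png",cv2.resize(im[60:130,250:375],None,fx=6,fy=6,interpolation=cv2.INTER_CUBIC))
cv2.imwrite("pics/w22b.png",cv2.resize(im[380:440,270:355],None,fx=6,fy=6,interpolation=cv2.INTER_CUBIC))
```

```text
(no output)
```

View pics/w22a.png

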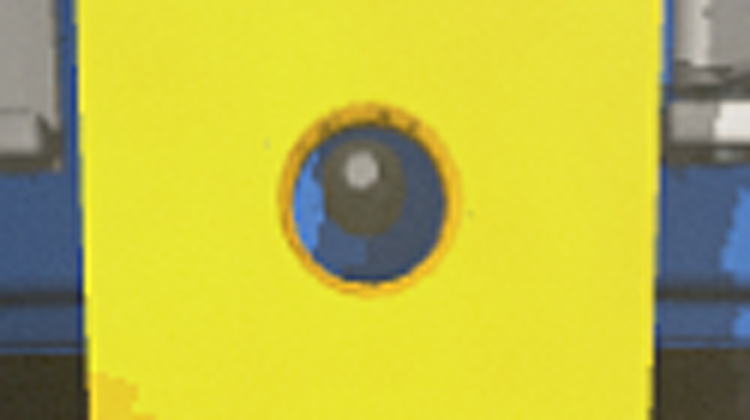

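View pics/w22b.png

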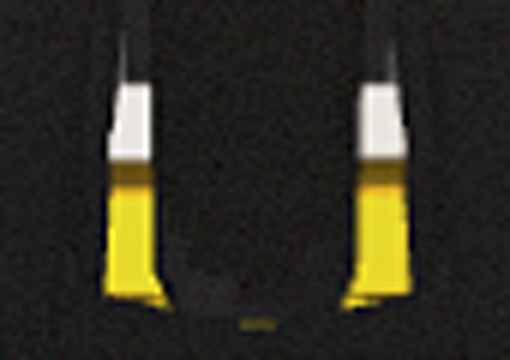

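Run:
```python
from h import *
c=load("w22")
h=px2w(c,311.1,92.9,93);p=px2w(c,309.8,87.9,43);print("hole",h.round(1),tr(h),"pin",p.round(1),tr(p),"d world",(p-h)[:2].round(1),"tray",tr(p)-tr(h))
# tongue side edges -> frame angle
a=[px2w(c,250+u/6-.4,60+v/6-.4,93)[:2] for u,v in((78,10),(92,410),(666,10),(652,410))]
for i in(0,2):
  d=a[i]-a[i+1];print("edge ang",np.degrees(np.arctan2(d[1],d[0])))
print("tongue w",np.linalg.norm(a[0]-a[2]),[tr(x) for x in a])
b=[px2w(c,215,134,93)[:2],px2w(c,407,134,93)[:2]];print(tr(b[0]),tr(b[1]))
print("TCP tray",tr(r.sense()["ee_pos"]))
```

```text
hole [438.  111.1  93. ] [ 1.2 87.5] pin [434.7 118.2  43. ] [-0.2 95.2] d world [-3.3  7.1] tray [-1.4  7.7]
edge ang 104.41575501008762
edge ang 103.954746665195
tongue w 40.16518036260173 [array([-18.7,  99.9]), array([-18.7,  73.6]), array([21.5, 99.6]), array([21.2, 73.3])]
[-40.5  71.3] [42.2 70.7]
TCP tray [-0.2 -6.5]
```

Call:
servo_tool --targets '[{"tx":-0.003,"ty":0.007,"tz":-0.008,"roll":0.009},{"tx":-0.001,"ty":0,"tz":-0.01,"roll":0},{"tx":-0.001,"ty":0,"tz":-0.01,"roll":0},{"tx":0,"ty":0,"tz":0,"roll":0},{"tx":0,"ty":0,"tz":0,"roll":0}]'

```text
time_s: 50.02
ee_pos: [455.9, 27.0, 81.7]
ee_rot: [[0.253, -0.019, 0.967], [-0.967, 0.034, 0.254], [-0.038, -0.999, -0.01]]
force: [0.6, -0.6, -1.8]
gripper_width: 12.5
```

Run:
```python
from h import *
state();im,c=snap("wrist","w23")
cv2.imwrite("pics/w23a.png",cv2.resize(im[50:130,250:375],None,fx=6,fy=6,interpolation=cv2.INTER_CUBIC))
```

```text
t 50.025 pos [455.9  27.   81.7] zang 14.69 w 12.5 F [ 0.6 -0.6 -1.8]
```

View pics/w23a.png

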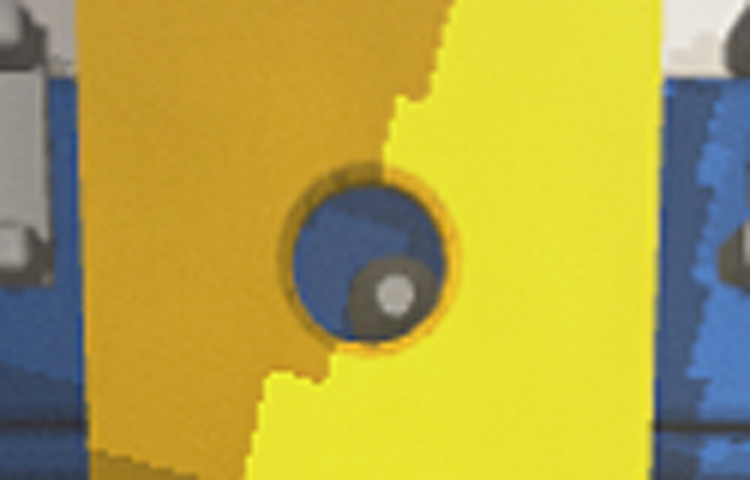

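Run:
```python
from h import *
c=load("w23")
h=px2w(c,250+369/6-.4,50+259/6-.4,81.7-22.1+5);p=px2w(c,250+396/6-.4,50+294/6-.4,43);print("hole",h.round(1),tr(h),"pin",p.round(1),tr(p),"d world",(p-h)[:2].round(1),"tray",tr(p)-tr(h))
a=[px2w(c,250+u/6-.4,50+v/6-.4,64.6)[:2] for u,v in((78,10),(92,470),(664,10),(652,470))]
for i in(0,2):
  d=a[i]-a[i+1];print("edge ang",np.degrees(np.arctan2(d[1],d[0])))
```

```text
hole [432.7 118.1  64.6] [-2.1 95.6] pin [434.7 118.2  43. ] [-0.2 95.2] d world [1.9 0.1] tray [ 1.9 -0.4]
edge ang 104.66295694388437
edge ang 105.00477777594001
```

Call:
servo_tool --targets '[{"tx":0.002,"ty":0,"tz":-0.005,"roll":0},{"tx":0,"ty":0,"tz":-0.007,"roll":0},{"tx":0,"ty":0,"tz":0,"roll":0},{"tx":0,"ty":0,"tz":0,"roll":0}]'

```text
time_s: 50.58
ee_pos: [458.6, 26.9, 69.1]
ee_rot: [[0.253, -0.018, 0.967], [-0.967, 0.034, 0.253], [-0.038, -0.999, -0.009]]
force: [0.4, -0.1, -3.0]
gripper_width: 12.7
```

Run:
```python
from h import *
state();im,c=snap("wrist","w24")
cv2.imwrite("pics/w24a.png",cv2.resize(im[50:130,250:375],None,fx=6,fy=6,interpolation=cv2.INTER_CUBIC))
```

```text
t 50.575 pos [458.6  26.9  69.1] zang 14.68 w 12.7 F [ 0.4 -0.1 -3. ]
```

View pics/w24a.png

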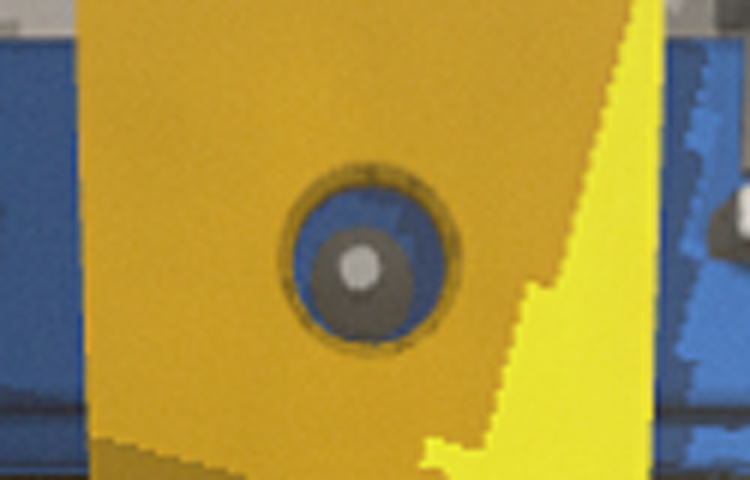

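Run:
```python
from h import *
c=load("w24")
h=px2w(c,250+369/6-.4,50+259/6-.4,69.1-22.1+5);p=px2w(c,250+360/6-.4,50+267/6-.4,43);print("hole",h.round(1),tr(h),"pin",p.round(1),tr(p),"d world",(p-h)[:2].round(1),"tray",tr(p)-tr(h))
```

```text
hole [435.5 118.   52. ] [ 0.5 94.8] pin [434.6 118.2  43. ] [-0.3 95.2] d world [-0.8  0.2] tray [-0.8  0.4]
```

Call:
servo_tool --targets '[{"tx":-0.001,"ty":0,"tz":-0.004,"roll":0},{"tx":0,"ty":0,"tz":-0.005,"roll":0},{"tx":0,"ty":0,"tz":0,"roll":0}]'

```text
time_s: 51.0
ee_pos: [457.5, 26.9, 59.7]
ee_rot: [[0.253, -0.018, 0.967], [-0.967, 0.034, 0.253], [-0.038, -0.999, -0.008]]
force: [0.6, -0.5, -2.1]
gripper_width: 12.6
```

Force nominal (weight only); underside ≈38, pins entering.

Call:
servo_tool --targets '[{"tx":0,"ty":0,"tz":-0.005,"roll":0},{"tx":0,"ty":0,"tz":-0.005,"roll":0},{"tx":0,"ty":0,"tz":0,"roll":0}]'

```text
time_s: 51.38
ee_pos: [457.5, 26.9, 48.9]
ee_rot: [[0.253, -0.018, 0.967], [-0.967, 0.034, 0.253], [-0.038, -0.999, -0.009]]
force: [0.9, 0.4, -1.8]
gripper_width: 12.5
```

Call:
servo_tool --targets '[{"tx":0,"ty":0,"tz":-0.003,"roll":0},{"tx":0,"ty":0,"tz":-0.002,"roll":0},{"tx":0,"ty":0,"tz":0,"roll":0}]'

```text
time_s: 51.75
ee_pos: [457.7, 26.8, 44.2]
ee_rot: [[0.253, -0.017, 0.967], [-0.967, 0.034, 0.253], [-0.038, -0.999, -0.008]]
force: [-1.3, 0.4, 0.4]
gripper_width: 12.6
```

Run:
```python
from h import *
state();snap("wrist","w25");snap("side","s25")
im=cv2.imread("pics/s25.png");cv2.imwrite("pics/s25a.png",cv2.resize(im[200:310,230:390],None,fx=5,fy=5,interpolation=cv2.INTER_CUBIC))
```

```text
t 51.75 pos [457.7  26.8  44.2] zang 14.68 w 12.6 F [-1.3  0.4  0.4]
```

View pics/s25a.png

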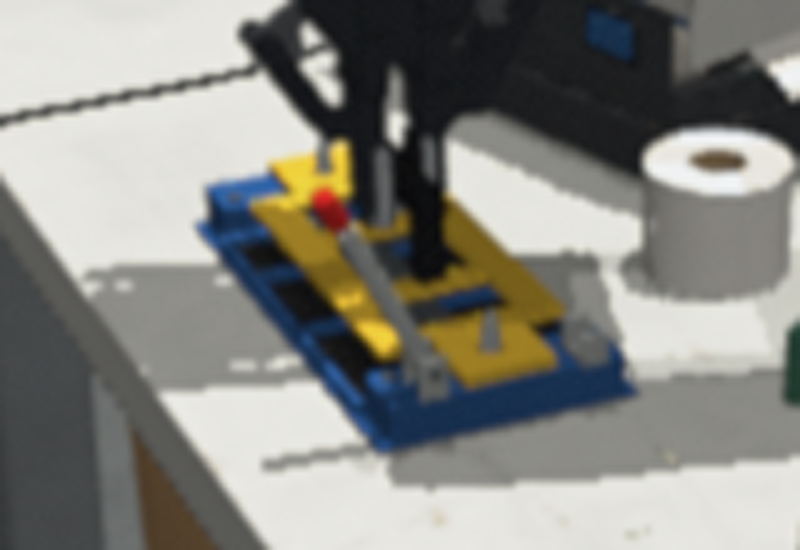

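View pics/w25.png

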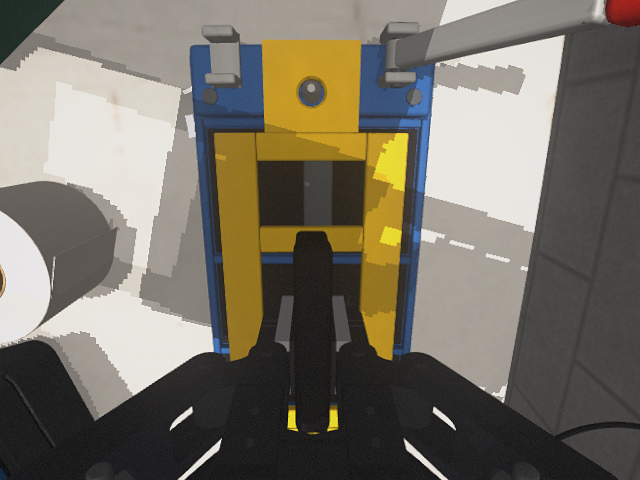

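Call:
servo_tool --targets '[{"tx":0,"ty":0,"tz":0,"roll":0},{"tx":0,"ty":0,"tz":0,"roll":0},{"tx":0,"ty":0,"tz":0,"roll":0},{"tx":0,"ty":0,"tz":0,"roll":0}]' --fingers 0.045

```text
time_s: 52.35
ee_pos: [458.5, 26.8, 44.4]
ee_rot: [[0.253, -0.016, 0.967], [-0.967, 0.034, 0.254], [-0.037, -0.999, -0.007]]
force: [-0.3, 0.5, -0.4]
gripper_width: 45.0
```

Call:
servo_tool --targets '[{"tx":0,"ty":0,"tz":0.03,"roll":0},{"tx":0,"ty":0,"tz":0.05,"roll":0},{"tx":0,"ty":0,"tz":0.05,"roll":0},{"tx":0,"ty":0,"tz":0.05,"roll":0},{"tx":0,"ty":0,"tz":0,"roll":0},{"tx":0,"ty":0,"tz":0,"roll":0}]'

```text
time_s: 53.1
ee_pos: [456.4, 26.8, 228.8]
ee_rot: [[0.253, -0.018, 0.967], [-0.967, 0.034, 0.253], [-0.038, -0.999, -0.009]]
force: [0.6, -0.8, -0.0]
gripper_width: 45.2
```

Run:
```python
from h import *
state();snap("wrist","w26");snap("side","s26");snap("top","t26")
im=cv2.imread("pics/s26.png");cv2.imwrite("pics/s26a.png",cv2.resize(im[200:310,230:390],None,fx=5,fy=5,interpolation=cv2.INTER_CUBIC))
```

```text
t 53.1 pos [456.4  26.8 228.8] zang 14.68 w 45.2 F [ 0.6 -0.8 -0. ]
```

View pics/s26a.png

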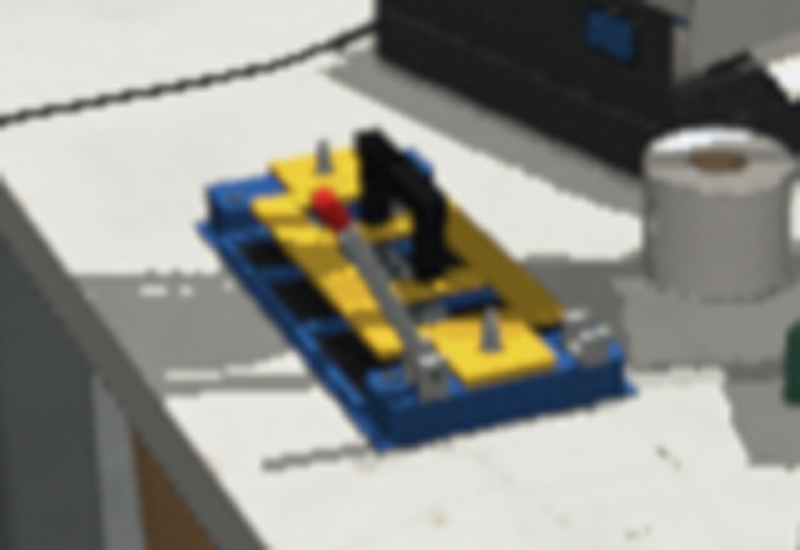

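View pics/w26.png

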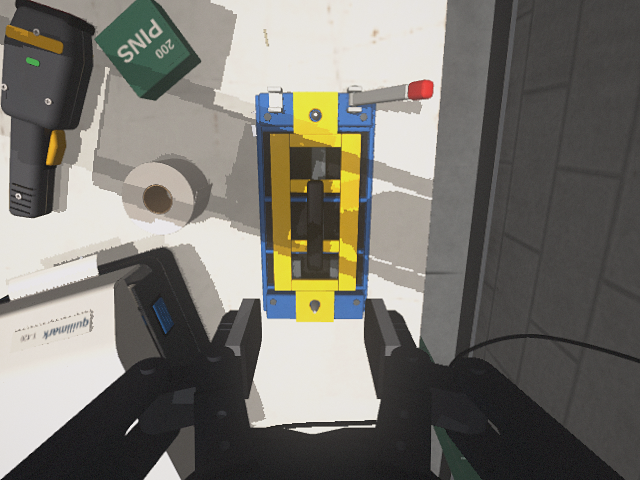

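Run:
```python
from h import *
im=cv2.imread("pics/w26.png");cv2.imwrite("pics/w26a.png",cv2.resize(im[70:135,250:440],None,fx=4.2,fy=4.2,interpolation=cv2.INTER_CUBIC))
c=load("w26")
for n,u,v,z in(("hinge",355,97,33.5),("catch",275,98,33.5),("pinL",316,114,43)): print(n,tr(px2w(c,u,v,z)))
for z in(60,80,95,105,115,125): print(z,tr(px2w(c,420,90,z)))
```

```text
hinge [ 34.8 109.9]
catch [-35.4 109. ]
pinL [ 0.7 95.2]
60 [ 84.3 113.2]
80 [ 78.9 111. ]
95 [ 74.9 109.4]
105 [ 72.2 108.3]
115 [ 69.6 107.2]
125 [ 66.9 106.1]
```

View pics/w26a.png

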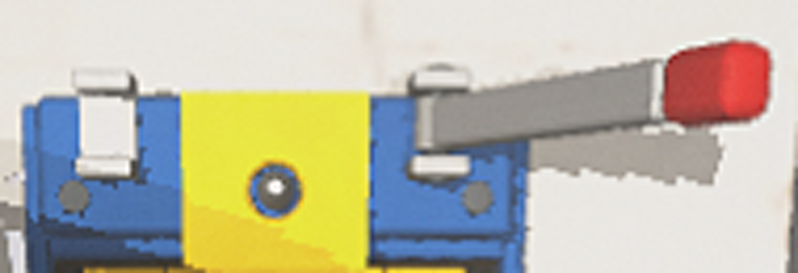

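Call:
servo_tool --targets '[{"tx":0.01,"ty":0.016,"tz":0,"roll":0.14},{"tx":0.01,"ty":0.016,"tz":0,"roll":0.14},{"tx":0.01,"ty":0.016,"tz":0,"roll":0.14},{"tx":0.01,"ty":0.016,"tz":0,"roll":0.14},{"tx":0.01,"ty":0.016,"tz":0,"roll":0.14},{"tx":0.01,"ty":0.016,"tz":0,"roll":0.14},{"tx":0.01,"ty":0.016,"tz":0,"roll":0.14},{"tx":0.01,"ty":0.016,"tz":0,"roll":0.14}]' --fingers 0.0 --squeeze 60

```text
time_s: 54.25
ee_pos: [530.6, 156.6, 214.0]
ee_rot: [[0.985, -0.062, 0.16], [-0.161, -0.021, 0.987], [-0.058, -0.998, -0.03]]
force: [-0.6, 0.1, -0.4]
gripper_width: -0.3
```

Call:
servo_tool --targets '[{"tx":0.005,"ty":0,"tz":0,"roll":0.14},{"tx":0,"ty":0,"tz":0,"roll":0.14},{"tx":0,"ty":0,"tz":0,"roll":0.14},{"tx":0,"ty":0,"tz":0,"roll":0},{"tx":0,"ty":0,"tz":0,"roll":0}]'

```text
time_s: 54.88
ee_pos: [532.7, 157.6, 204.8]
ee_rot: [[0.961, -0.063, -0.27], [0.267, -0.049, 0.962], [-0.074, -0.997, -0.031]]
force: [0.0, 0.6, 0.5]
gripper_width: 0.2
```

Run:
```python
from h import *
state();print(tr(r.sense()["ee_pos"]));snap("wrist","w27")
```

```text
t 54.875 pos [532.7 157.6 204.8] zang 105.65 w 0.2 F [0.  0.6 0.5]
[104.5 108.6]
```

View pics/w27.png

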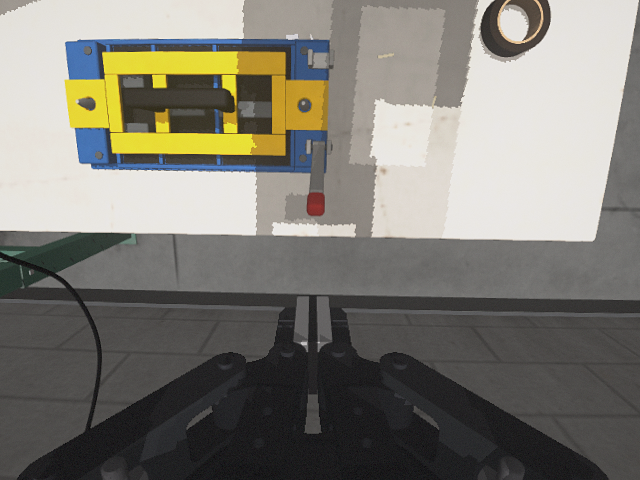

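Run:
```python
from h import *
im=cv2.imread("pics/w27.png");cv2.imwrite("pics/w27a.png",cv2.resize(im[25:225,270:340],None,fx=3,fy=3,interpolation=cv2.INTER_CUBIC))
c=load("w27")
for z in(90,100,110,118): print(z,tr(px2w(c,316,204,z)))
print("hinge",tr(px2w(c,316,148,33.5)),"catch",tr(px2w(c,320,58,33.5)),"pin",tr(px2w(c,305,104,43)),tr(px2w(c,87,103,43)))
```

```text
90 [ 74.5 108.2]
100 [ 73.  108.4]
110 [ 71.5 108.5]
118 [ 70.2 108.7]
hinge [ 35.1 106.1] catch [-35.8 107.8] pin [ 0.8 96.7] [  1.4 -84.3]
```

View pics/w27a.png

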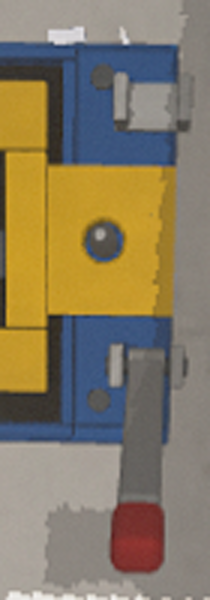

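Call:
servo_tool --targets '[{"tx":0.003,"ty":0,"tz":-0.03,"roll":0},{"tx":0,"ty":0,"tz":-0.035,"roll":0},{"tx":0,"ty":0,"tz":-0.03,"roll":0},{"tx":0,"ty":0,"tz":-0.01,"roll":0},{"tx":0,"ty":0,"tz":0,"roll":0},{"tx":0,"ty":0,"tz":0,"roll":0}]'

```text
time_s: 55.68
ee_pos: [537.9, 157.3, 99.0]
ee_rot: [[0.963, -0.059, -0.262], [0.26, -0.048, 0.965], [-0.069, -0.997, -0.031]]
force: [-0.1, -0.3, 0.5]
gripper_width: 0.3
```

Run:
```python
from h import *
state();print(tr(r.sense()["ee_pos"]));snap("wrist","w28")
```

```text
t 55.675 pos [537.9 157.3  99. ] zang 105.2 w 0.3 F [-0.1 -0.3  0.5]
[109.5 107.1]
```

View pics/w28.png

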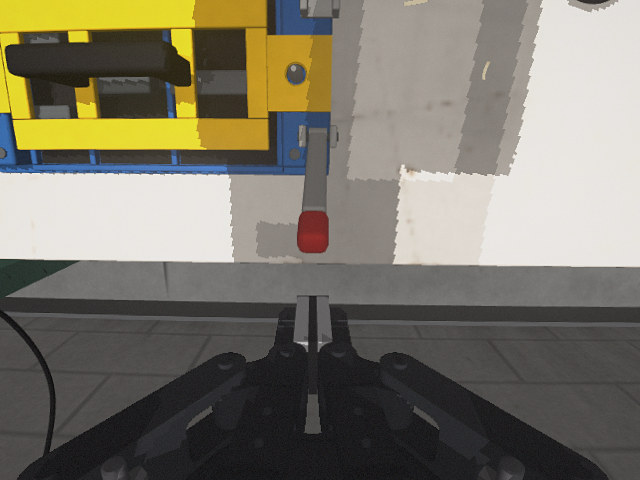

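Call:
servo_tool --targets '[{"tx":-0.012,"ty":-0.003,"tz":0,"roll":0},{"tx":-0.012,"ty":-0.003,"tz":0,"roll":0},{"tx":-0.012,"ty":-0.003,"tz":0,"roll":0},{"tx":-0.012,"ty":-0.003,"tz":0,"roll":0}]'

```text
time_s: 56.22
ee_pos: [489.2, 145.2, 101.9]
ee_rot: [[0.964, -0.052, -0.262], [0.26, -0.046, 0.965], [-0.062, -0.998, -0.031]]
force: [1.0, -0.6, 0.3]
gripper_width: -0.2
```

Run:
```python
from h import *
state();print(tr(r.sense()["ee_pos"]));snap("wrist","w29")
```

```text
t 56.225 pos [489.2 145.2 101.9] zang 105.19 w -0.2 F [ 1.  -0.6  0.3]
[ 59.3 107.6]
```

View pics/w29.png

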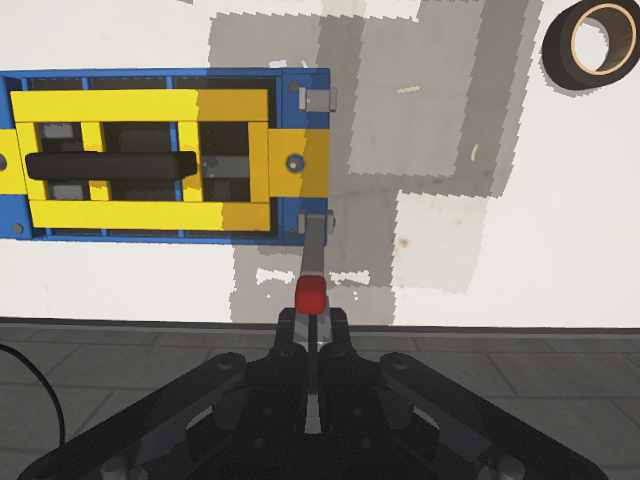

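Call:
servo_tool --targets '[{"tx":-0.012,"ty":-0.003,"tz":0,"roll":0},{"tx":-0.012,"ty":-0.003,"tz":0,"roll":0},{"tx":-0.012,"ty":-0.003,"tz":-0.002,"roll":0},{"tx":-0.012,"ty":-0.003,"tz":-0.003,"roll":0},{"tx":0,"ty":0,"tz":0,"roll":0}]'

```text
time_s: 56.9
ee_pos: [433.9, 131.4, 96.1]
ee_rot: [[0.963, -0.056, -0.262], [0.26, -0.047, 0.965], [-0.067, -0.997, -0.031]]
force: [0.2, -0.2, 0.1]
gripper_width: -0.1
```

Run:
```python
from h import *
state();print(tr(r.sense()["ee_pos"]));snap("wrist","w30");snap("side","s30")
im=cv2.imread("pics/s30.png");cv2.imwrite("pics/s30a.png",cv2.resize(im[180:310,230:390],None,fx=4.5,fy=4.5,interpolation=cv2.INTER_CUBIC))
```

```text
t 56.9 pos [433.9 131.4  96.1] zang 105.2 w -0.1 F [ 0.2 -0.2  0.1]
[  2.4 108.2]
```

View pics/w30.png

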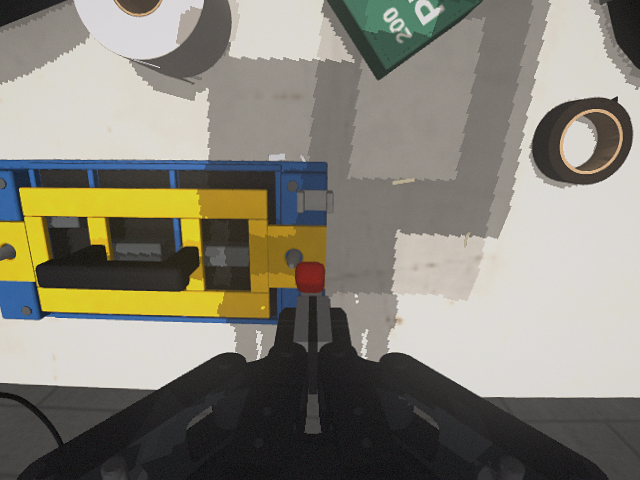

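View pics/s30a.png

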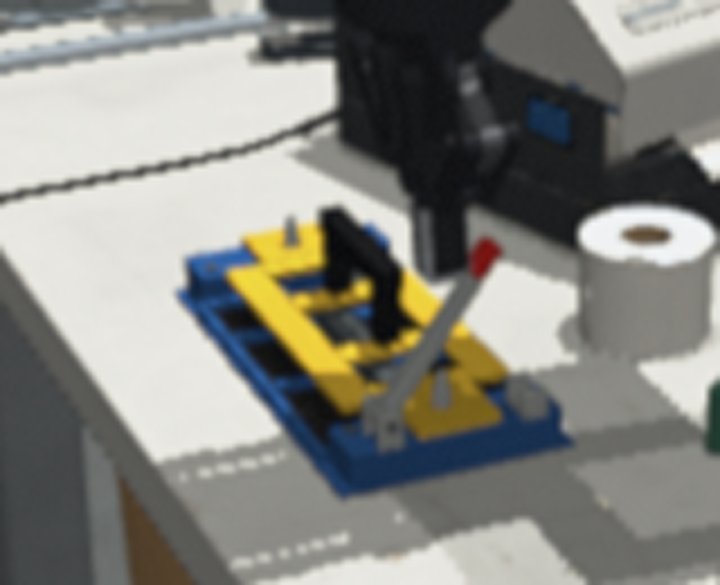

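Call:
servo_tool --targets '[{"tx":-0.01,"ty":-0.0025,"tz":-0.004,"roll":0},{"tx":-0.01,"ty":-0.0025,"tz":-0.008,"roll":0},{"tx":-0.008,"ty":-0.002,"tz":-0.01,"roll":0},{"tx":0,"ty":0,"tz":0,"roll":0}]'

```text
time_s: 57.5
ee_pos: [406.5, 124.5, 72.9]
ee_rot: [[0.964, -0.054, -0.262], [0.26, -0.047, 0.965], [-0.064, -0.997, -0.031]]
force: [0.1, -0.4, 0.2]
gripper_width: -0.0
```

Run:
```python
from h import *
state();print(tr(r.sense()["ee_pos"]));snap("wrist","w31");snap("side","s31")
im=cv2.imread("pics/s31.png");cv2.imwrite("pics/s31a.png",cv2.resize(im[200:310,260:390],None,fx=5,fy=5,interpolation=cv2.INTER_CUBIC))
```

```text
t 57.5 pos [406.5 124.5  72.9] zang 105.19 w -0.0 F [ 0.1 -0.4  0.2]
[-25.9 108.4]
```

View pics/s31a.png

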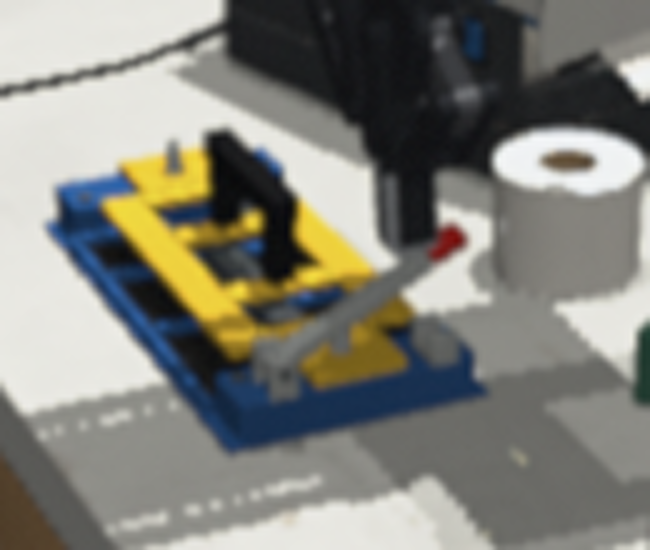

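Run:
```python
from h import *
c=load("t26");print([tr(px2w(c,335,287,z)+np.array([3.5,4,0])) for z in(0,60,100)])
```

```text
[array([-139.9,   23.4]), array([-139.8,   25.1]), array([-139.8,   26.3])]
```

View pics/w31.png

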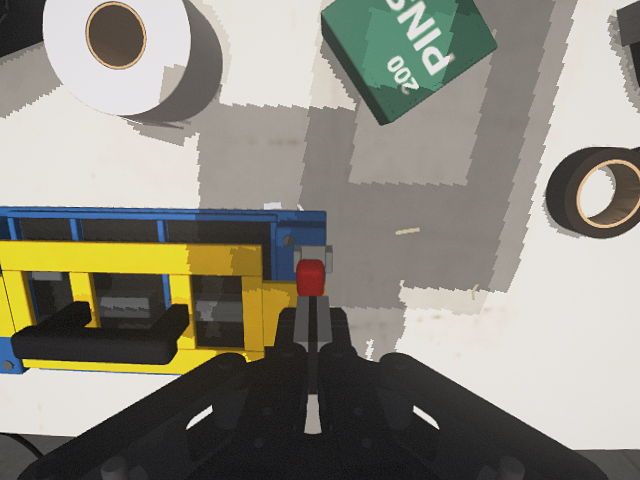

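Call:
servo_tool --targets '[{"tx":0.003,"ty":0.001,"tz":0.02,"roll":0},{"tx":-0.01,"ty":-0.0025,"tz":0.003,"roll":0},{"tx":-0.008,"ty":-0.002,"tz":0,"roll":0},{"tx":0,"ty":0,"tz":0,"roll":0}]'

```text
time_s: 58.1
ee_pos: [391.5, 121.0, 96.3]
ee_rot: [[0.964, -0.053, -0.262], [0.26, -0.047, 0.965], [-0.063, -0.998, -0.031]]
force: [-0.2, -0.3, -0.8]
gripper_width: -0.4
```

Run:
```python
from h import *
state();print(tr(r.sense()["ee_pos"]))
```

```text
t 58.1 pos [391.5 121.   96.3] zang 105.19 w -0.4 F [-0.2 -0.3 -0.8]
[-41.3 108.8]
```

Call:
servo_tool --targets '[{"tx":0,"ty":0,"tz":-0.01,"roll":0},{"tx":-0.001,"ty":0,"tz":-0.01,"roll":0},{"tx":-0.001,"ty":0,"tz":-0.01,"roll":0},{"tx":0,"ty":0,"tz":0,"roll":0}]'

```text
time_s: 58.6
ee_pos: [388.6, 120.8, 63.1]
ee_rot: [[0.964, -0.055, -0.262], [0.26, -0.047, 0.965], [-0.065, -0.997, -0.031]]
force: [-1.0, -0.8, -0.1]
gripper_width: -0.2
```

Run:
```python
from h import *
state();print(tr(r.sense()["ee_pos"]),np.round(r.sense()["joints"],1));snap("wrist","w32");snap("side","s32")
im=cv2.imread("pics/s32.png");cv2.imwrite("pics/s32a.png",cv2.resize(im[200:310,260:390],None,fx=5,fy=5,interpolation=cv2.INTER_CUBIC))
```

```text
t 58.6 pos [388.6 120.8  63.1] zang 105.19 w -0.2 F [-1.  -0.8 -0.1]
[-44.2 109.3] [ 13.1  18.9 115.7  -2.5  49.1 -90.3]
```

View pics/s32a.png

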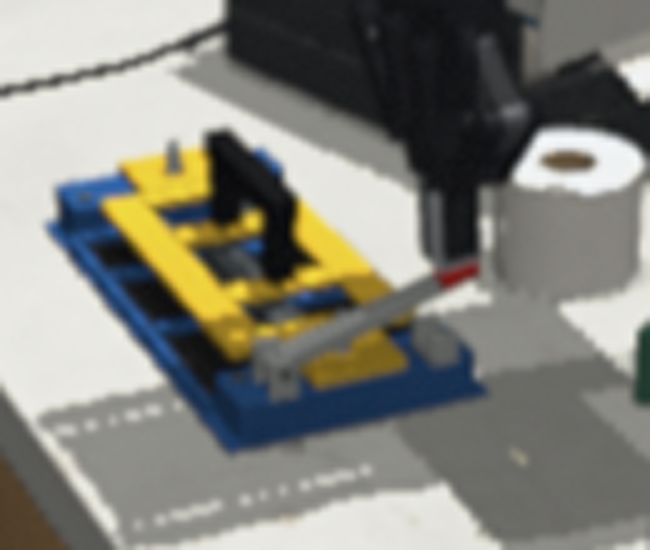

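View pics/w32.png

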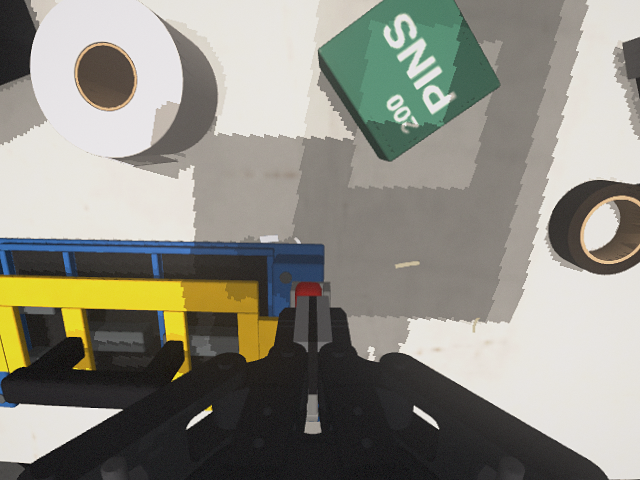

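Call:
servo_tool --targets '[{"tx":-0.006,"ty":-0.003,"tz":-0.003,"roll":0},{"tx":-0.005,"ty":-0.002,"tz":-0.003,"roll":0},{"tx":0,"ty":0,"tz":0,"roll":0}]'

```text
time_s: 59.08
ee_pos: [378.1, 115.7, 57.9]
ee_rot: [[0.964, -0.052, -0.262], [0.26, -0.046, 0.965], [-0.062, -0.998, -0.031]]
force: [0.0, -0.1, 0.1]
gripper_width: 0.2
```

Run:
```python
from h import *
state();print(tr(r.sense()["ee_pos"]),np.round(r.sense()["joints"],1))
```

```text
t 59.075 pos [378.1 115.7  57.9] zang 105.18 w 0.2 F [ 0.  -0.1  0.1]
[-55.6 107.1] [ 12.7  18.7 117.5  -2.6  47.3 -90.6]
```

Call:
servo_tool --targets '[{"tx":0.001,"ty":0,"tz":-0.006,"roll":0},{"tx":0,"ty":0,"tz":-0.006,"roll":0},{"tx":0,"ty":0,"tz":0,"roll":0}]'

```text
time_s: 59.45
ee_pos: [379.3, 115.7, 45.3]
ee_rot: [[0.964, -0.051, -0.262], [0.26, -0.046, 0.965], [-0.062, -0.998, -0.031]]
force: [1.0, 0.4, 0.6]
gripper_width: -0.1
```

Run:
```python
from h import *
state();print(tr(r.sense()["ee_pos"]));snap("wrist","w33");snap("side","s33")
im=cv2.imread("pics/s33.png");cv2.imwrite("pics/s33a.png",cv2.resize(im[200:310,260:390],None,fx=5,fy=5,interpolation=cv2.INTER_CUBIC))
im=cv2.imread("pics/w33.png");cv2.imwrite("pics/w33a.png",cv2.resize(im[230:400,230:400],None,fx=3.5,fy=3.5,interpolation=cv2.INTER_CUBIC))
```

```text
t 59.45 pos [379.3 115.7  45.3] zang 105.18 w -0.1 F [1.  0.4 0.6]
[-54.4 106.8]
```

View pics/s33a.png

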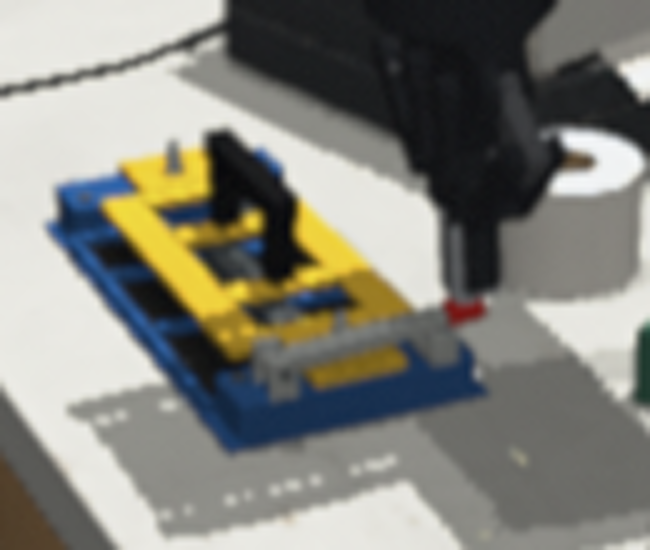

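View pics/w33a.png

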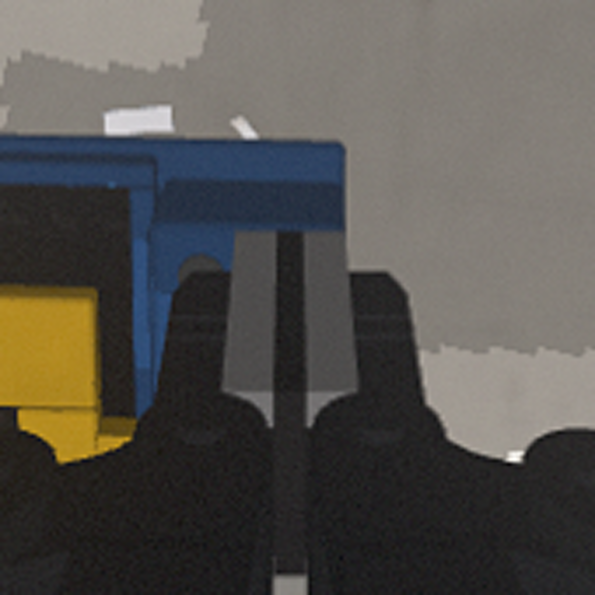

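Call:
servo_tool --targets '[{"tx":0,"ty":0,"tz":-0.004,"roll":0},{"tx":0,"ty":0,"tz":-0.003,"roll":0},{"tx":0,"ty":0,"tz":0,"roll":0}]'

```text
time_s: 59.92
ee_pos: [379.7, 115.8, 39.3]
ee_rot: [[0.964, -0.05, -0.262], [0.26, -0.046, 0.965], [-0.061, -0.998, -0.031]]
force: [-3.0, -0.5, 11.1]
gripper_width: -0.1
```

Call:
servo_tool --targets '[{"tx":0,"ty":0,"tz":-0.004,"roll":0},{"tx":0,"ty":0,"tz":-0.004,"roll":0}]'

```text
time_s: 60.18
ee_pos: [379.7, 115.8, 36.4]
ee_rot: [[0.964, -0.049, -0.262], [0.26, -0.046, 0.965], [-0.059, -0.998, -0.032]]
force: [-10.4, -1.6, 66.6]
gripper_width: -0.1
```

Call:
servo_tool --targets '[{"tx":0,"ty":0,"tz":-0.002,"roll":0}]'

```text
time_s: 60.3
ee_pos: [379.7, 115.8, 37.7]
ee_rot: [[0.964, -0.047, -0.262], [0.26, -0.046, 0.965], [-0.057, -0.998, -0.032]]
force: [-6.8, -0.3, 40.9]
gripper_width: -0.0
```

Call:
servo_tool --targets '[{"tx":0,"ty":0,"tz":0.02,"roll":0},{"tx":0,"ty":0,"tz":0.04,"roll":0},{"tx":0,"ty":-0.02,"tz":0.05,"roll":0},{"tx":0,"ty":-0.04,"tz":0.05,"roll":0},{"tx":0.04,"ty":-0.03,"tz":0,"roll":0},{"tx":0.04,"ty":0,"tz":0,"roll":0},{"tx":0,"ty":0,"tz":0,"roll":0},{"tx":0,"ty":0,"tz":0,"roll":0}]'

```text
time_s: 61.3
ee_pos: [461.8, 23.9, 203.9]
ee_rot: [[0.964, -0.039, -0.263], [0.261, -0.047, 0.964], [-0.05, -0.998, -0.035]]
force: [-0.6, 0.7, -0.1]
gripper_width: 0.0
```

Run:
```python
from h import *
state();print(tr(r.sense()["ee_pos"]));snap("wrist","w34");snap("side","s34")
im=cv2.imread("pics/s34.png");cv2.imwrite("pics/s34a.png",cv2.resize(im[200:310,260:390],None,fx=5,fy=5,interpolation=cv2.INTER_CUBIC))
```

```text
t 61.3 pos [461.8  23.9 203.9] zang 105.24 w 0.0 F [-0.6  0.7 -0.1]
[ 2.2 -2.8]
```

View pics/s34a.png

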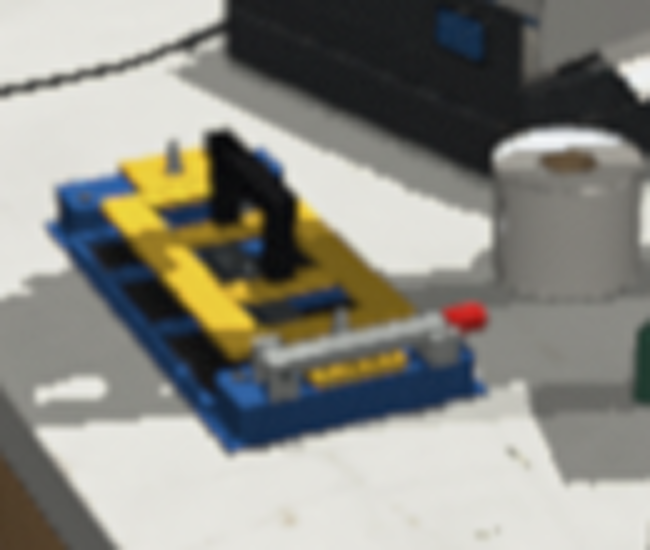

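View pics/w34.png

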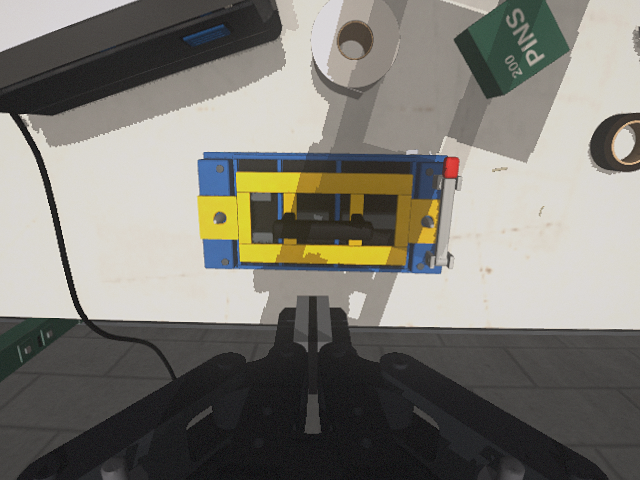

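Run:
```python
from h import *
c=load("s34")
P=lambda x,y,z:np.round(w2px(c,[*tw(x,y),z]),1)
print("pins",P(0,94,43),P(0,-94,43))
for px in(36,38):
  print("pivot",px,P(px,106,33.5))
  for a in(0,.03,.06,.1): print(a,P(px-83*np.cos(a),106,33.5+83*np.sin(a)))
im=cv2.imread("pics/s34.png");cv2.imwrite("pics/s34b.png",cv2.resize(im[240:290,300:370],None,fx=11,fy=11,interpolation=cv2.INTER_CUBIC))
```

```text
pins [327.  262.2] [293.5 227.5]
pivot 36 [312.9 272.5]
0 [350.7 264.3]
0.03 [350.7 263.2]
0.06 [350.6 262.1]
0.1 [350.5 260.7]
pivot 38 [311.9 272.7]
0 [349.8 264.4]
0.03 [349.8 263.4]
0.06 [349.7 262.3]
0.1 [349.6 260.9]
```

View pics/s34b.png

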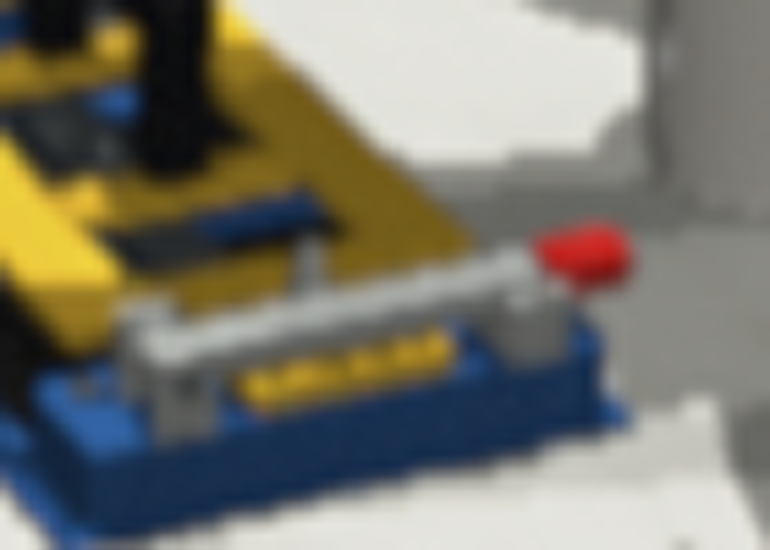

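Call:
servo_tool --targets '[{"tx":0,"ty":0.04,"tz":0,"roll":0},{"tx":0,"ty":0.04,"tz":-0.02,"roll":0},{"tx":0,"ty":0.035,"tz":-0.03,"roll":0},{"tx":0,"ty":0,"tz":-0.03,"roll":0},{"tx":0,"ty":0,"tz":-0.02,"roll":0},{"tx":0,"ty":0,"tz":0,"roll":0},{"tx":0,"ty":0,"tz":0,"roll":0}]'

```text
time_s: 62.28
ee_pos: [454.7, 143.7, 101.9]
ee_rot: [[0.963, -0.04, -0.267], [0.265, -0.048, 0.963], [-0.052, -0.998, -0.035]]
force: [0.1, -0.4, 0.2]
gripper_width: 0.2
```

Run:
```python
from h import *
state();print(tr(r.sense()["ee_pos"]));im,c=snap("wrist","w35")
cv2.imwrite("pics/w35a.png",cv2.resize(im[130:330,220:400],None,fx=3,fy=3,interpolation=cv2.INTER_CUBIC))
```

```text
t 62.275 pos [454.7 143.7 101.9] zang 105.51 w 0.2 F [ 0.1 -0.4  0.2]
[ 25.6 114.9]
```

View pics/w35.png

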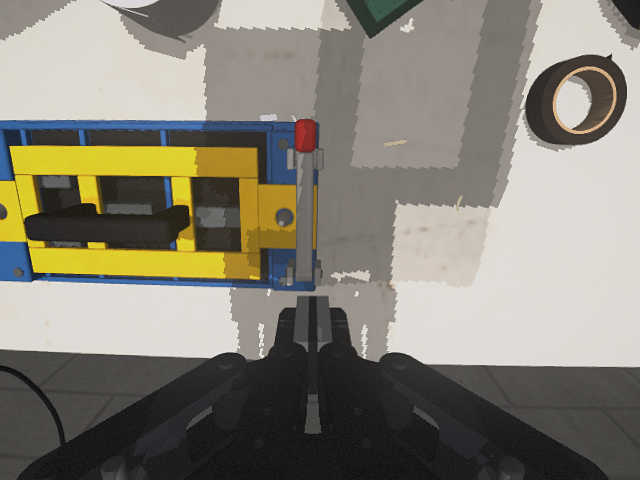

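Run:
```python
from h import *
im=cv2.imread("pics/w35.png");cv2.imwrite("pics/w35b.png",cv2.resize(im[110:295,265:335],None,fx=5,fy=5,interpolation=cv2.INTER_CUBIC)[:, :][0:460])
c=load("w35")
for a in(0,.03,.08): print(a,[np.round(w2px(c,[*tw(36-d*np.cos(a),106),33.5+d*np.sin(a)]),1) for d in(0,74,92)])
```

```text
0 [array([300.2, 276. ]), array([301.1, 155.7]), array([301.5, 123.2])]
0.03 [array([300.2, 276. ]), array([300.9, 155.9]), array([301.2, 123. ])]
0.08 [array([300.2, 276. ]), array([300.5, 156.6]), array([300.5, 123.2])]
```

View pics/w35b.png

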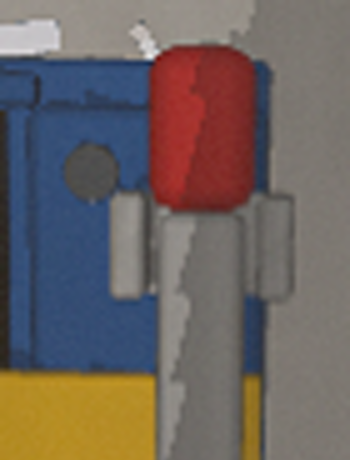

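Call:
servo_tool --targets '[{"tx":-0.025,"ty":-0.009,"tz":0,"roll":0},{"tx":-0.025,"ty":-0.009,"tz":0,"roll":0},{"tx":-0.022,"ty":-0.009,"tz":0,"roll":0},{"tx":0,"ty":0,"tz":-0.015,"roll":0},{"tx":0,"ty":0,"tz":-0.015,"roll":0},{"tx":0,"ty":0,"tz":-0.01,"roll":0},{"tx":0,"ty":0,"tz":0,"roll":0}]'

```text
time_s: 63.2
ee_pos: [386.2, 116.1, 68.1]
ee_rot: [[0.964, -0.024, -0.264], [0.263, -0.044, 0.964], [-0.034, -0.999, -0.036]]
force: [0.1, -0.2, 0.3]
gripper_width: -0.1
```

Run:
```python
from h import *
state();print(tr(r.sense()["ee_pos"]))
```

```text
t 63.2 pos [386.2 116.1  68.1] zang 105.33 w -0.1 F [ 0.1 -0.2  0.3]
[-47.7 105.4]
```

Call:
servo_tool --targets '[{"tx":-0.007,"ty":-0.001,"tz":-0.01,"roll":0},{"tx":0,"ty":0,"tz":-0.01,"roll":0},{"tx":0,"ty":0,"tz":-0.004,"roll":0},{"tx":0,"ty":0,"tz":0,"roll":0}]'

```text
time_s: 63.7
ee_pos: [379.5, 115.2, 43.1]
ee_rot: [[0.964, -0.022, -0.264], [0.263, -0.044, 0.964], [-0.033, -0.999, -0.036]]
force: [-0.6, -1.0, 0.0]
gripper_width: 0.1
```

Call:
servo_tool --targets '[{"tx":0,"ty":0,"tz":-0.002,"roll":0}]'

```text
time_s: 63.82
ee_pos: [379.9, 115.3, 41.1]
ee_rot: [[0.964, -0.022, -0.264], [0.263, -0.044, 0.964], [-0.032, -0.999, -0.036]]
force: [0.9, -0.2, -0.1]
gripper_width: 0.1
```

Run:
```python
from h import *
state();print(tr(r.sense()["ee_pos"]))
```

```text
t 63.825 pos [379.9 115.3  41.1] zang 105.33 w 0.1 F [ 0.9 -0.2 -0.1]
[-54.  106.2]
```

Call:
servo_tool --targets '[{"tx":0,"ty":0,"tz":-0.002,"roll":0}]'

```text
time_s: 63.95
ee_pos: [379.9, 115.3, 39.2]
ee_rot: [[0.964, -0.022, -0.264], [0.263, -0.044, 0.964], [-0.032, -0.999, -0.036]]
force: [-2.5, 0.3, 10.7]
gripper_width: -0.0
```

Call:
servo_tool --targets '[{"tx":0,"ty":0,"tz":-0.002,"roll":0}]'

```text
time_s: 64.08
ee_pos: [379.9, 115.3, 38.2]
ee_rot: [[0.964, -0.021, -0.264], [0.263, -0.044, 0.964], [-0.032, -0.999, -0.037]]
force: [-5.2, 0.4, 30.3]
gripper_width: -0.2
```

Call:
servo_tool --targets '[{"tx":0,"ty":0,"tz":-0.003,"roll":0}]'

```text
time_s: 64.2
ee_pos: [379.9, 115.3, 37.3]
ee_rot: [[0.964, -0.021, -0.264], [0.263, -0.044, 0.964], [-0.031, -0.999, -0.037]]
force: [-7.8, -0.0, 46.7]
gripper_width: 0.1
```

Call:
servo_tool --targets '[{"tx":0,"ty":0,"tz":-0.004,"roll":0}]'

```text
time_s: 64.32
ee_pos: [379.9, 115.2, 36.5]
ee_rot: [[0.964, -0.019, -0.264], [0.263, -0.044, 0.964], [-0.03, -0.999, -0.037]]
force: [-10.9, -1.4, 63.0]
gripper_width: -0.0
```

Call:
servo_tool --targets '[{"tx":0,"ty":0,"tz":-0.004,"roll":0}]'

```text
time_s: 64.45
ee_pos: [379.9, 115.3, 36.4]
ee_rot: [[0.964, -0.017, -0.264], [0.263, -0.044, 0.964], [-0.028, -0.999, -0.038]]
force: [-11.3, -1.3, 64.8]
gripper_width: 0.0
```

Call:
servo_tool --targets '[{"tx":0,"ty":0,"tz":0.02,"roll":0},{"tx":0,"ty":0,"tz":0.04,"roll":0},{"tx":0,"ty":0,"tz":0.05,"roll":0},{"tx":0.02,"ty":-0.04,"tz":0.05,"roll":0},{"tx":0.04,"ty":-0.04,"tz":0.02,"roll":0},{"tx":0.02,"ty":0,"tz":0,"roll":0},{"tx":0,"ty":0,"tz":0,"roll":0},{"tx":0,"ty":0,"tz":0,"roll":0}]'

```text
time_s: 65.45
ee_pos: [460.0, 36.2, 222.1]
ee_rot: [[0.964, -0.008, -0.266], [0.265, -0.044, 0.963], [-0.02, -0.999, -0.04]]
force: [-0.5, -0.2, 0.3]
gripper_width: -0.1
```

Run:
```python
from h import *
state();im,c=snap("wrist","w36");snap("side","s36")
cv2.imwrite("pics/w36a.png",cv2.resize(im[140:290,180:480],None,fx=2.6,fy=2.6,interpolation=cv2.INTER_CUBIC))
im=cv2.imread("pics/s36.png");cv2.imwrite("pics/s36b.png",cv2.resize(im[205:300,265:370],None,fx=6,fy=6,interpolation=cv2.INTER_CUBIC))
```

```text
t 65.45 pos [460.   36.2 222.1] zang 105.42 w -0.1 F [-0.5 -0.2  0.3]
```

View pics/w36a.png

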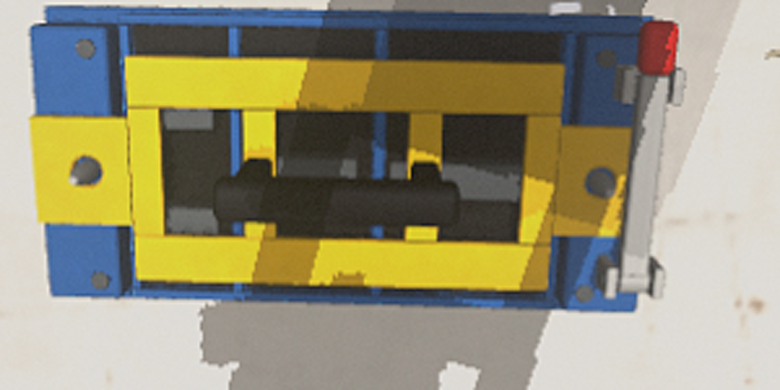

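View pics/s36b.png

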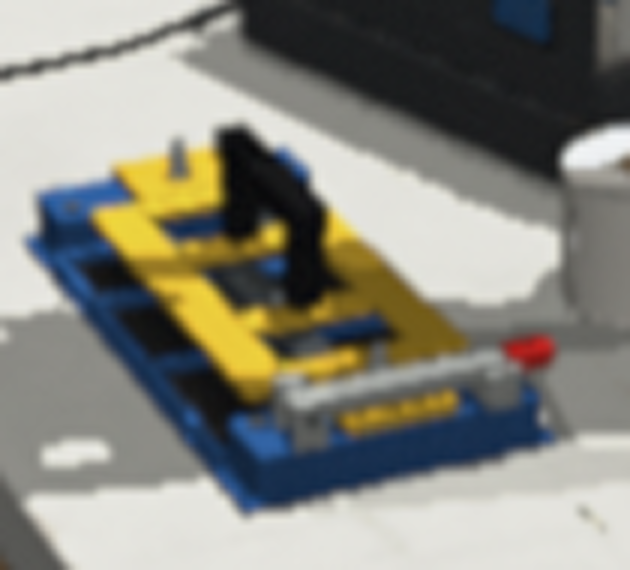

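```bash
python3 -c "
from bench import finish_job
print(finish_job())"
```

```text
the job is handed in; nothing more can be done
None
```

The kit is packed and handed in at about 65 s of robot time, well inside the 200 s limit.

**Keys:** Four keys were on the bench: two short, one middle and one long. Each is laid flat across the row for its length. During the run one short key was knocked about 19° out of square; I re-gripped it and set it straight before fitting the frame.

**Frame and latch:** The frame went over both pins and sits flat on the end blocks. I pushed the latch over the tongue and pressed it into its catch.

**Final checks:**
- The keys visible through the frame windows look square in their rows.
- The frame looks flat, with both pins through its holes.
- The latch bar lies level between the catch prongs.
- Pressing the latch twice, to about 65 N, met the same hard stop at about 39 mm. A fully closed thumb top is at 38.5 mm, so I read this as fully home. The latch angle has no direct readout, so that is inferred from this stop and the pictures.
- The gripper was clear of everything, and no bystanders were touched.

**Disagreements:** The top camera disagreed with the wrist camera by about 4 mm, so I worked from the wrist camera. The tool drifted up to about 4° out of vertical during moves, which I allowed for; the later pictures showed no effect on where things ended up.

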